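# Fit the guide plug and hold the probe centred in its bore

### The arm

A 6-joint arm with a two-finger parallel gripper is mounted at the origin on the work surface. World frame = base frame: x ahead of the robot, y to its left, z up, the work surface at z = 0. Lengths are in m, angles in rad, forces in N, time in s.
With the tool pointing down it reaches from about 0.225 to 0.875 m from the base axis. Payload 3.4 kg.
Tool frame: the origin (TCP) lies between the finger pads; the fingertips stand 11 mm ahead of it and the grasp point (between the pads) lies 8 mm behind it (tips_ahead is the distance from the TCP to the fingertips, in m); z points along the fingers, x is the direction in which the jaws open and shut, and the axes are right-handed (so a half turn about z gives the same grasp; the last joint's range is limited). The gripper opens to 85 mm and grips with 20 to 120 N. Pads are 22 mm wide; open, the fingers measure 114 mm over their backs; the gripper's body (76 mm by 85 mm) begins 54 mm behind the grasp point. The pads swing forward as they close: fully open they stand 13 mm farther back than shut.
Start: joints at [1.112, 0.276, 1.505, -0, 1.361, -0.121], TCP at [0.191, 0.543, 0.242] pointing down, gripper open.
Joint ranges: [-2.89, 2.89], [-0.75, 2.08], [0.22, 2.7], [-1.18, 4.32], [0.11, 2.71], [-2.7, 2.7]. Speed limits (rad/s): [2.57, 2.57, 3.14, 3.14, 3.14, 3.14].

### API

Orientations are given as a unit quaternion [w, x, y, z].
In Python, from rig import get_state, get_image, sign_off, masks_of, tips_ahead gives the robot as it stands.
- The arm moves only by the tool play_rows, never from a script. Its argument "series" is a list of rows, each an object of numbers: "fingers": the closure, from -1 (fully open) to 1 (shut); "dx", "dy", "dz": the shift along the world's x, y, z in mm; "turn": the turn about the world's z in rad. A call has 1 to 20 rows; each row shifts and turns the pose as measured when the row begins; what a row does not reach is not made up. A row lasts 1/12 s, in which the tool goes at most 41.7 mm and 7.16 degrees, less where a joint would pass 70% of its speed; a pose out of reach is approached as far as the arm can. A call with a gripper value outside its range is refused whole. The fingers move at their own pace and stop on an object; "squeeze" is the grip in N (left out, the last holds). Time passes only in rows, so rows that do not move let the fingers close. It gives the time, the measured TCP pose, the force and the opening at its end, in the units of the state.
- get_state(): the state, without advancing time (a new reading comes with each control period).
- get_image(name): name is "scene" or "top" or "wrist"; returns a dict with "pixels" (420x560x3 uint8, red, green, blue), "vfov" (degrees; the focal length in pixels is half the picture's height over the tangent of half this angle, whatever the lens; pixels are square), "cx", "cy" (the principal point, pixels), "rvec" (rotation vector, rad) and "tvec" (3), from world to camera coordinates, as OpenCV has them; the wrist camera has in their place "hand_eye" (4x4, takes a point from camera to tool coordinates, whose origin is the TCP and whose axes are the tool frame's). Camera axes: x right, y down, z forward; pixel columns grow to the right and rows downward; lengths in m; the calibration is good to about 2 mm. A picture is of the moment at which its call begins: read the wrist's pose just before it. There is no depth.
- sign_off(): hands the job in, once; it reports no verdict.
Trained networks look in a picture, given as the dict that the camera call returned (one of the last four; its "shot" number tells which), for a name from the list of things; names that differ only in an ending like _2 or _b are one class to them, and where a whole thing is asked for, a point or a joint stands for the part that bears it (a point fixed in the world has none). Each returns a list of dicts, best first, with "p" (0 to 1); they miss things now and then, are a little off and sometimes report something else, mostly with a low value. They report only what shows in the picture. A call takes as long as a camera call. They do not tell look-alikes from the thing itself.
- masks_of(picture, label): "region" (420x560 bool, what is visible of it) and "xy" ([column, row] in pixels, amid what is visible of it).
The state is a dict: "clock": time; "qpos": joint angles; "qd": joint speeds; "effort": joint torques, N m; "position": TCP position; "ee_rot": TCP orientation; "contact_force": force on the tool from outside, world axes, zero at the start; "moment": the same for the moment, N m; "width": finger opening in m.
Only numpy, scipy, OpenCV 4.12 (cv2) and the standard library are available. Lean on these libraries where they do the work, as an engineer would, in place of code of your own. Each camera call takes 0.05 s, during which the arm holds its last target. There are 200 camera calls.

### The job

Plug the bored square guide plug fully home into the square socket of the dry-block heater and let go of it. Then take the long probe with the cylindrical handle out of the rack and lower its rod through the guide's bore, never touching the guide or the heater with the probe, until the tip hangs in the open well below the guide, clear of the well's floor. Finish while holding the probe still there, upright and centred in the bore; do not let go of it, and leave everything else where it stands.

Things in the scene. Friction and masses are not known exactly. Their poses are not given: they have to be found in the camera images.
- socket (a point): mouth centre, level with the heater's top, of the square socket in a fixed dry-block heater (aluminium block 150 x 150 mm in blue casing, top 75 mm above table). Socket 34.5 mm square, sides along this x and y, z up, 55 mm deep, floor closed. A 45 mm high control box is on the heater's -x side; three 16 mm vial wells, not used, lie 70 mm off on the +x side
- guide_grip (a point): guide plug, loose white plastic, upright on the mat. Upper block 40 x 40 x 48 mm tall; below it a 32 mm square tenon 25 mm long (last 4 mm narrowed to 29) that fits the socket till the upper block rests on the heater's top. A 20 mm round bore runs through all 73 mm. Point: upper block's centre, where to grip, 24 mm above its underside, 49 mm above the tenon's foot; x, y across flats, z up
- guide_top (a point): the same guide plug: centre of the bore's mouth at its top face, 24 mm above the grip point; z up along the bore. With the plug home, the bore's lower end is 73 mm and the well's floor 103 mm below this point
- probe_grip (a point): probe: black cylindrical handle 24 mm across, 46 mm tall, on a steel rod 8 mm across, 120 mm long; about 70 g, upright in the rack: the rod hangs in a 14 mm hole, the handle's underside rests on the rack's top. Point: handle's centre, 23 mm above its underside; z up along the rod. The ball-headed stirrer stands in the other hole, 96 mm away
- tray: fixed dark rubber bench mat, 120 x 200 mm, 6 mm thick, carrying the guide plug and the blank plug 110 mm apart along its y; origin under its centre
- rack: fixed grey open rack, 70 x 176 mm, top at 130 mm (top plate 8 mm thick), two holes 96 mm apart along its y; origin under its centre
- probe_tip (a point): the probe's rod tip: centre of its lower end, 143 mm below the handle's centre; z up along the rod
- blank_center (a point): the blank plug: same outside shape, size and material as the guide plug but solid, with no bore (closed flat top); stands beside it on the mat. Point at its centre, half-way up (36.5 mm). Leave it alone
- stirrer_ball (a point): the other rod in the rack: steel rod 8 mm thick, 75 mm long, with a black ball 30 mm across on top. Point at the ball's centre, 17 mm above the rack's top. Leave it alone
- flask_a_mid (a point): clear glass conical flask, 84 mm across the foot, 130 mm tall; point half-way up its axis. Leave it alone
- flask_b_mid (a point): amber glass conical flask, 72 mm across the foot, 115 mm tall; point half-way up its axis. Leave it alone
- beaker_mid (a point): glass beaker, 68 mm across, 85 mm tall; point half-way up its axis. Leave it alone
- bottle_mid (a point): amber bottle with black cap, 56 mm across, 130 mm tall; point half-way up. Leave it alone
There are look-alikes about, which are no part of the job. What is shaped like the part that bears guide_grip but red or yellow is not meant. Leave any green look-alike of the part that bears probe_grip alone.

How it is judged:
By the outcome, as a careful person would: the job done as asked, in the order asked, and still so for the second after the job is handed in, while the arm keeps its last pose, push and grip.
It also fails if it takes over 70 s, if anything falls off the work surface, if the arm or the gripper's body presses on something with over 40 N, if the wrist force passes 120 N, or if a joint passes its speed limit or range.

## Working session

There is one attempt and no reset: what is moved stays moved. The work goes in short steps, Python scripts to look and compute and a tool call to move; the robot and the scene stay as the last step left them, time stands still between calls to the robot, and variables do not carry over. Pictures are saved under pics/ and viewed, about 8 in all and at most 12, crops included, and the job is handed in when it is done.

Besides the shell and the picture viewer there is one more tool, called after "Request:" as name(argument=value, ...) on one line, values as JSON. play_rows: Moves the arm, as the interface text tells. Its arguments: {"type":"object","properties":{"series":{"type":"array"},"squeeze":{"type":"number"}},"required":["series"]}

View pics/top0.png

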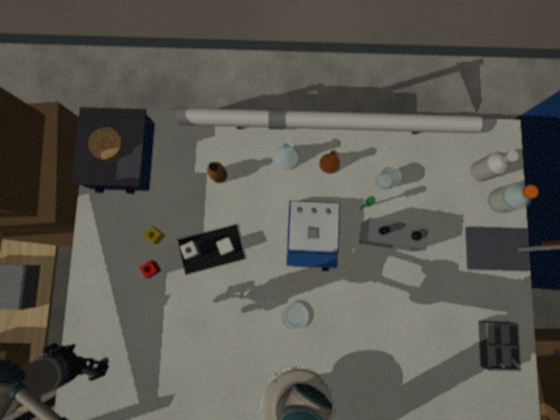

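View pics/scene0.png

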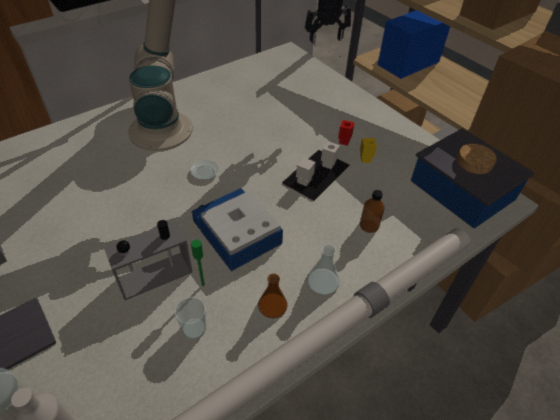

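The guide (with the bore) is at (189,250) in the top view and the blank at (224,246). The black probe is at (385,230), the stirrer at (417,236) and the green look-alike at (370,201). The socket is at (314,234). I'll go above the guide.

Request:
play_rows(series=[{"dx":33,"dy":-23,"fingers":-1},{"dx":33,"dy":-23},{"dx":33,"dy":-23},{"dx":33,"dy":-23},{"dx":33,"dy":-23},{"dx":33,"dy":-23},{"dx":33,"dy":-23},{"dx":25,"dy":-23},{"dx":0,"dy":0},{"dx":0,"dy":0}], squeeze=50)

```text
invalid input at $.series[0]: expected keys fingers, dx, dy, dz, turn
```

Run:
```python
from h import *
st,im,c=shot("wrist","w1.png"); print(st["position"],st["ee_rot"],-c[1].T@c[2],im["vfov"])
for l,z in (("guide_grip",.055),("guide_top",.079),("blank_center",.04),("tray",.006)):
    for m in masks_of(im,l)[:3]:
        print(l,round(m["p"],2),np.round(m["xy"]),np.round(onplane(c,m["xy"],z),3))
```

```text
[0.1905837  0.54252488 0.24233388] [-2.55860389e-05  8.15919018e-01  5.78166200e-01  3.69420609e-05] [0.11695508 0.56840994 0.37469376] 59.63624251795088
guide_grip 0.68 [280. 370.] [0.386 0.479 0.055]
guide_top 0.9 [283. 375.] [0.371 0.486 0.079]
```

View pics/w1.png

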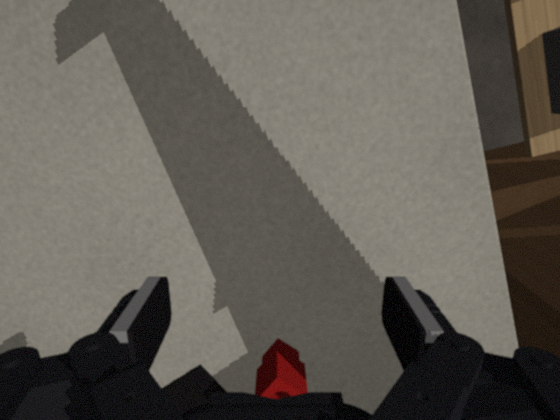

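Request:
play_rows(series=[{"dx":33,"dy":-23,"dz":0,"turn":0,"fingers":-1},{"dx":33,"dy":-23,"dz":0,"turn":0,"fingers":-1},{"dx":33,"dy":-23,"dz":0,"turn":0,"fingers":-1},{"dx":33,"dy":-23,"dz":0,"turn":0,"fingers":-1},{"dx":33,"dy":-23,"dz":0,"turn":0,"fingers":-1},{"dx":33,"dy":-23,"dz":0,"turn":0,"fingers":-1},{"dx":33,"dy":-23,"dz":0,"turn":0,"fingers":-1},{"dx":33,"dy":-23,"dz":0,"turn":0,"fingers":-1},{"dx":0,"dy":0,"dz":0,"turn":0,"fingers":-1},{"dx":0,"dy":0,"dz":0,"turn":0,"fingers":-1}], squeeze=50)

```text
clock: 2.38
position: [0.4632, 0.3509, 0.2426]
ee_rot: [-0.001, 0.814, 0.581, 0.002]
contact_force: [-0.7, 0.6, -1.1]
width: 0.0856
```

```bash
cat > look.py <<'E'
from h import *
import sys
st,im,c=shot("wrist",sys.argv[1])
x=R.from_quat(np.roll(st["ee_rot"],-1)).as_matrix()
print(st["position"],"toolx deg",np.degrees(np.arctan2(x[1,0],x[0,0])),"tilt",x[:,2],"cam",-c[1].T@c[2])
for a in sys.argv[2:]:
    l,z=a.split(":")
    for m in masks_of(im,l)[:3]:
        r=m["region"].astype(np.uint8); k=max(cv2.findContours(r,0,2)[0],key=cv2.contourArea)
        w=np.array([onplane(c,p[0],float(z))[:2] for p in k],np.float32)
        print(l,round(m["p"],2),np.round(m["xy"]),np.round(onplane(c,m["xy"],float(z)),4),"contour rect on plane",cv2.minAreaRect(w*1000))
E
python3 look.py w2.png guide_grip:.079 guide_top:.079 blank_center:.079 tray:.006
```

```text
[0.46324855 0.35090069 0.24264864] toolx deg 71.04905456181105 tilt [ 0.00221755  0.00385765 -0.9999901 ] cam [0.38915012 0.37576516 0.3749411 ]
guide_grip 0.89 [416. 188.] [0.5004 0.4623 0.079 ] contour rect on plane ((501.26043701171875, 460.8365783691406), (59.493980407714844, 43.1744384765625), 54.14667510986328)
guide_grip 0.86 [394.  70.] [0.4041 0.4667 0.079 ] contour rect on plane ((403.9734191894531, 466.50506591796875), (46.11056900024414, 46.5343017578125), 33.60332489013672)
guide_grip 0.77 [275. 189.] [0.4629 0.3511 0.079 ] contour rect on plane ((462.9417419433594, 351.17169189453125), (45.26005554199219, 45.67464065551758), 26.008947372436523)
guide_top 0.94 [277. 188.] [0.4622 0.353  0.079 ] contour rect on plane ((462.24127197265625, 351.282958984375), (47.701534271240234, 46.07344436645508), 24.10700798034668)
guide_top 0.69 [414. 190.] [0.5019 0.4606 0.079 ] contour rect on plane ((500.8827209472656, 460.23529052734375), (59.67794418334961, 42.5164794921875), 52.939231872558594)
guide_top 0.57 [393.  70.] [0.4038 0.4655 0.079 ] contour rect on plane ((403.5518798828125, 466.36651611328125), (46.17529296875, 46.157310485839844), 34.30778503417969)
blank_center 0.6 [171. 240.] [0.4763 0.2501 0.079 ] contour rect on plane ((476.46234130859375, 250.59674072265625), (40.98366928100586, 63.87437438964844), 24.951745986938477)
tray 0.61 [228. 185.] [0.4613 0.3003 0.006 ] contour rect on plane ((472.78057861328125, 295.65594482421875), (120.75947570800781, 199.78150939941406), 16.297775268554688)
tray 0.57 [277. 188.] [0.4806 0.3467 0.006 ] contour rect on plane ((481.17840576171875, 345.8858337402344), (57.14730453491211, 57.02897262573242), 25.96489715576172)
```

View pics/w2.png

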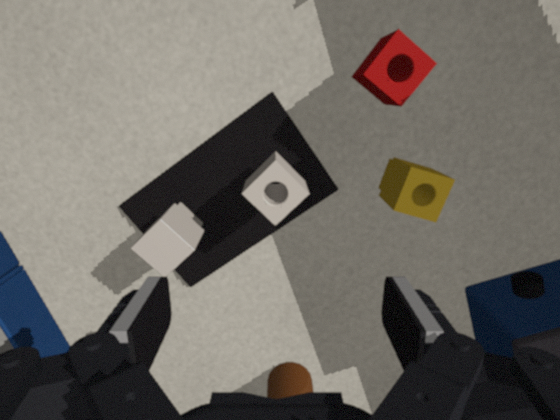

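The guide is at about (276,189), bore visible; the blank is at (170,240) and the red and yellow look-alikes are to the right. Next I'll fit the top face and bore.

Run:
```python
from h import *
im=cv2.imread("pics/w2.png"); st=get_state()
_,i2,c=shot("wrist")
g=cv2.cvtColor(im,cv2.COLOR_BGR2GRAY)
for q in [(275,153),(309,187),(275,225),(243,190)]: print(q,onplane(c,q,.079).round(4))
cr=g[140:240,230:325]
cv2.imwrite("pics/c2.png",cv2.resize(cr,None,fx=6,fy=6,interpolation=cv2.INTER_CUBIC))
m=(cr<130).astype(np.uint8); n,l,s,ce=cv2.connectedComponentsWithStats(m)
for k in range(1,n): print(s[k],ce[k]+[230,140],onplane(c,ce[k]+[230,140],.079).round(4))
```

```text
(275, 153) [0.4318 0.3628 0.079 ]
(309, 187) [0.4678 0.3805 0.079 ]
(275, 225) [0.4907 0.3428 0.079 ]
(243, 190) [0.4526 0.3275 0.079 ]
[   0    0   95  100 6987] [277.1372549 188.9843996] [0.4609 0.3548 0.079 ]
[ 34  41  24  23 389] [276.218509   191.61439589] [0.4628 0.3533 0.079 ]
```

View pics/c2.png

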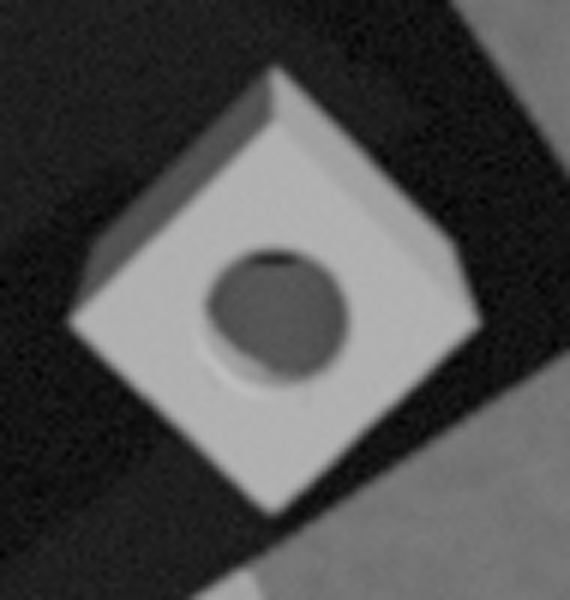

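Run:
```python
from h import *
st,_,c=shot("wrist")
P=[onplane(c,q,.079)[:2] for q in [(241.3,193.7),(275.5,226),(310.3,193.7),(276.3,160.3)]]
print(np.mean(P,0).round(4))
for i in range(4):
    d=P[(i+1)%4]-P[i]; print(np.linalg.norm(d),np.degrees(np.arctan2(d[1],d[0])))
```

```text
[0.4645 0.3525]
0.040689035454429784 26.070956515622335
0.04102862659082717 115.98288614723195
0.0401312480394311 -153.38223913975895
0.040650359298108445 -64.8067325418292
```

Request:
play_rows(series=[{"dx":1,"dy":2,"dz":0,"turn":-0.112,"fingers":-1},{"dx":0,"dy":0,"dz":-10,"turn":-0.112,"fingers":-1},{"dx":0,"dy":0,"dz":-20,"turn":-0.112,"fingers":-1},{"dx":0,"dy":0,"dz":-20,"turn":-0.112,"fingers":-1},{"dx":0,"dy":0,"dz":-20,"turn":-0.112,"fingers":-1},{"dx":0,"dy":0,"dz":-20,"turn":-0.112,"fingers":-1},{"dx":0,"dy":0,"dz":0,"turn":-0.113,"fingers":-1},{"dx":0,"dy":0,"dz":0,"turn":0,"fingers":-1},{"dx":0,"dy":0,"dz":0,"turn":0,"fingers":-1}])

```text
clock: 3.48
position: [0.4545, 0.3627, 0.1522]
ee_rot: [0.002, 0.976, 0.219, 0.005]
contact_force: [-0.1, 0.2, 0.3]
width: 0.0853
```

```bash
python3 look.py w3.png guide_grip:.079 guide_top:.079
```

```text
[0.45449915 0.36266531 0.15221671] toolx deg 25.24779675269418 tilt [ 0.01127051 -0.00139133 -0.99993552] cam [0.41991727 0.43366267 0.28409275]
guide_grip 0.95 [281.  24.] [0.4105 0.4635 0.079 ] contour rect on plane ((410.87109375, 463.0797424316406), (39.104454040527344, 27.455902099609375), 31.6953125)
guide_grip 0.91 [284. 238.] [0.4623 0.3593 0.079 ] contour rect on plane ((463.0649108886719, 356.9906005859375), (40.052059173583984, 55.905601501464844), 25.420568466186523)
guide_grip 0.9 [439.  99.] [0.5032 0.467  0.079 ] contour rect on plane ((502.5379943847656, 465.1355285644531), (50.966819763183594, 45.71615219116211), 55.01865005493164)
guide_top 0.96 [287. 240.] [0.4644 0.3585 0.079 ] contour rect on plane ((463.07818603515625, 357.3344421386719), (40.3822135925293, 56.57958984375), 25.607032775878906)
guide_top 0.8 [280.  28.] [0.4106 0.4619 0.079 ] contour rect on plane ((410.7083435058594, 463.7569580078125), (39.14475631713867, 27.475431442260742), 33.67723083496094)
guide_top 0.75 [436.  99.] [0.5018 0.4663 0.079 ] contour rect on plane ((502.7353820800781, 465.2106628417969), (51.14142608642578, 46.203147888183594), 55.37162780761719)
```

View pics/w3.png

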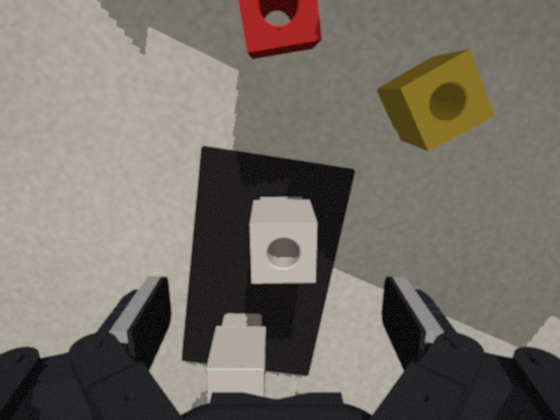

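Run:
```python
from h import *
st,_,c=shot("wrist"); print(onplane(c,(283,252.5),.079),st["position"])
```

```text
[0.46758298 0.34980958 0.079     ] [0.45561344 0.36277324 0.15329779]
```

Request:
play_rows(series=[{"dx":11,"dy":-12,"dz":0,"turn":0,"fingers":-1},{"dx":0,"dy":0,"dz":-20,"turn":0,"fingers":-1},{"dx":0,"dy":0,"dz":-25,"turn":0,"fingers":-1},{"dx":0,"dy":0,"dz":-25,"turn":0,"fingers":-1},{"dx":0,"dy":0,"dz":-15,"turn":0,"fingers":-1},{"dx":0,"dy":0,"dz":0,"turn":0,"fingers":-1},{"dx":0,"dy":0,"dz":0,"turn":0,"fingers":-1}])

```text
clock: 4.27
position: [0.4724, 0.3527, 0.0729]
ee_rot: [-0.001, 0.975, 0.221, 0.015]
contact_force: [-0.4, -0.2, -0.3]
width: 0.0853
```

Request:
play_rows(series=[{"dx":-3,"dy":-1,"dz":0,"turn":0,"fingers":-1},{"dx":-3,"dy":0,"dz":0,"turn":0,"fingers":-1},{"dx":0,"dy":0,"dz":-8,"turn":0,"fingers":-1},{"dx":0,"dy":0,"dz":-8,"turn":0,"fingers":-1},{"dx":0,"dy":0,"dz":-6,"turn":0,"fingers":-1},{"dx":0,"dy":0,"dz":0,"turn":0,"fingers":-1}])

```text
clock: 4.77
position: [0.4688, 0.3536, 0.0548]
ee_rot: [-0.003, 0.975, 0.222, 0.02]
contact_force: [-1.5, -0.4, -0.0]
width: 0.0851
```

```bash
python3 look.py w4.png
cat > pose.py <<'E'
from h import *
s=get_state(); x=R.from_quat(np.roll(s["ee_rot"],-1)).as_matrix()
print(s["position"],"yaw",np.degrees(np.arctan2(x[1,0],x[0,0])),"tilt deg",np.degrees(x[:2,2]),"F",s["contact_force"],"M",s["moment"],s["width"],s["clock"])
E
python3 pose.py
```

```text
[0.46880059 0.35361306 0.05477244] toolx deg 25.638459336492915 tilt [ 0.03800528  0.01404801 -0.99917879] cam [0.4302241  0.42235306 0.18672829]
[0.46901518 0.35373111 0.05516735] yaw 25.636761900239392 tilt deg [2.19918116 0.81846675] F [0.57653216 0.30755462 0.11113803] M [ 0.00067535 -0.02283521  0.00997411] 0.08550735889102172 4.8167
```

Request:
play_rows(series=[{"dx":0,"dy":0,"dz":35,"turn":0,"fingers":-1},{"dx":0,"dy":0,"dz":35,"turn":0,"fingers":-1}])

```text
clock: 4.98
position: [0.464, 0.3507, 0.1187]
ee_rot: [0.0, 0.975, 0.222, 0.012]
contact_force: [0.9, 0.6, 0.8]
width: 0.0853
```

```bash
python3 pose.py
```

```text
[0.46401452 0.35067194 0.11874664] yaw 25.63311470592256 tilt deg [1.3126138  0.29643242] F [0.85883896 0.61494965 0.7539997 ] M [ 0.04067864 -0.01544555 -0.00776618] 0.08530658124048082 4.9833
```

Request:
play_rows(series=[{"dx":0,"dy":0,"dz":0,"turn":0,"fingers":-1},{"dx":0,"dy":0,"dz":0,"turn":0,"fingers":-1}])

```text
clock: 5.15
position: [0.4677, 0.3529, 0.1254]
ee_rot: [-0.002, 0.975, 0.222, 0.018]
contact_force: [-0.0, -1.2, 0.1]
width: 0.0854
```

```bash
python3 pose.py
```

```text
[0.46767566 0.35290724 0.12542153] yaw 25.644497850641955 tilt deg [1.92065621 0.65279133] F [-0.01780789 -1.19860978  0.14797445] M [-0.05818637 -0.05334925 -0.0455476 ] 0.08544333029477127 5.15
```

Request:
play_rows(series=[{"dx":0,"dy":0,"dz":0,"turn":0,"fingers":-1},{"dx":0,"dy":0,"dz":0,"turn":0,"fingers":-1},{"dx":0,"dy":0,"dz":0,"turn":0,"fingers":-1},{"dx":0,"dy":0,"dz":0,"turn":0,"fingers":-1}])

```text
clock: 5.48
position: [0.4671, 0.3525, 0.1239]
ee_rot: [-0.002, 0.975, 0.222, 0.017]
contact_force: [-0.2, 0.6, 0.2]
width: 0.0854
```

```bash
python3 pose.py
```

```text
[0.46712669 0.35254582 0.12389405] yaw 25.645883230043278 tilt deg [1.84863945 0.61015934] F [-0.16799757  0.59057842  0.16053929] M [ 0.0234407   0.00624992 -0.01930885] 0.08536051180615063 5.4833
```

Request:
play_rows(series=[{"dx":0,"dy":0,"dz":-8,"turn":0,"fingers":-1},{"dx":0,"dy":0,"dz":-8,"turn":0,"fingers":-1},{"dx":0,"dy":0,"dz":-8,"turn":0,"fingers":-1},{"dx":0,"dy":0,"dz":-8,"turn":0,"fingers":-1}])

```text
clock: 5.82
position: [0.4668, 0.3523, 0.0883]
ee_rot: [-0.001, 0.975, 0.222, 0.016]
contact_force: [0.1, -0.3, -0.1]
width: 0.0856
```

```bash
python3 pose.py
```

```text
[0.46680201 0.35233074 0.0882655 ] yaw 25.64175929629843 tilt deg [1.78879233 0.57559504] F [ 0.08619344 -0.32125242 -0.12925916] M [-0.00111697 -0.01765782  0.00534415] 0.08563124317347276 5.8167
```

Request:
play_rows(series=[{"dx":0,"dy":0,"dz":8,"turn":0,"fingers":-1},{"dx":0,"dy":0,"dz":8,"turn":0,"fingers":-1},{"dx":0,"dy":0,"dz":8,"turn":0,"fingers":-1},{"dx":0,"dy":0,"dz":8,"turn":0,"fingers":-1}])

```text
clock: 6.15
position: [0.4637, 0.3504, 0.1169]
ee_rot: [0.0, 0.975, 0.222, 0.011]
contact_force: [0.6, 0.0, -0.3]
width: 0.0855
```

```bash
python3 pose.py
```

```text
[0.46365304 0.35040455 0.11685406] yaw 25.63820206280329 tilt deg [1.20970279 0.2318167 ] F [ 0.58466966  0.04020892 -0.32578   ] M [-0.00495207  0.00541227  0.01954863] 0.08550542373854018 6.15
```

Request:
play_rows(series=[{"dx":0,"dy":0,"dz":6,"turn":0,"fingers":-1},{"dx":0,"dy":0,"dz":4,"turn":0,"fingers":-1},{"dx":0,"dy":0,"dz":2,"turn":0,"fingers":-1},{"dx":0,"dy":0,"dz":1,"turn":0,"fingers":-1},{"dx":0,"dy":0,"dz":0,"turn":0,"fingers":-1}])

```text
clock: 6.57
position: [0.4664, 0.3521, 0.1374]
ee_rot: [-0.001, 0.975, 0.222, 0.016]
contact_force: [-0.0, -0.8, 0.1]
width: 0.0855
```

```bash
python3 pose.py
```

```text
[0.46639716 0.35209681 0.1374013 ] yaw 25.643209825615976 tilt deg [1.76523919 0.55907105] F [-0.00943699 -0.76132028  0.12461027] M [-0.02097544 -0.01240221  0.03306509] 0.08548382196116527 6.5667
```

Request:
play_rows(series=[{"dx":0,"dy":0,"dz":16,"turn":0,"fingers":-1},{"dx":0,"dy":0,"dz":-16,"turn":0,"fingers":-1},{"dx":0,"dy":0,"dz":16,"turn":0,"fingers":-1},{"dx":0,"dy":0,"dz":-16,"turn":0,"fingers":-1},{"dx":0,"dy":0,"dz":0,"turn":0,"fingers":-1}])

```text
clock: 6.98
position: [0.4658, 0.3517, 0.1371]
ee_rot: [-0.001, 0.975, 0.222, 0.015]
contact_force: [-1.0, -0.6, -1.5]
width: 0.0852
```

```bash
python3 pose.py
```

```text
[0.46576839 0.3517226  0.13714795] yaw 25.64450119194012 tilt deg [1.6843777 0.5122769] F [-0.95356226 -0.64175917 -1.53618947] M [-0.01820342  0.02703605  0.02145352] 0.08519817429758345 6.9833
```

Request:
play_rows(series=[{"dx":0,"dy":0,"dz":20,"turn":0,"fingers":-1},{"dx":0,"dy":0,"dz":25,"turn":0,"fingers":-1},{"dx":0,"dy":0,"dz":25,"turn":0,"fingers":-1},{"dx":0,"dy":0,"dz":15,"turn":0,"fingers":-1},{"dx":0,"dy":0,"dz":0,"turn":0,"fingers":-1},{"dx":0,"dy":0,"dz":0,"turn":0,"fingers":-1}])

```text
clock: 7.48
position: [0.4633, 0.3502, 0.2236]
ee_rot: [0.0, 0.975, 0.222, 0.012]
contact_force: [-0.7, 0.6, -1.7]
width: 0.0855
```

```bash
python3 pose.py
```

```text
[0.46334793 0.35024396 0.2236265 ] yaw 25.638405022386895 tilt deg [1.29375237 0.28433097] F [-0.65112925  0.58292315 -1.68145681] M [0.01609513 0.05475477 0.01141166] 0.08550390872561053 7.4833
```

Request:
play_rows(series=[{"dx":-20,"dy":-15,"dz":0,"turn":0,"fingers":-1},{"dx":-20,"dy":-15,"dz":0,"turn":0,"fingers":-1},{"dx":0,"dy":0,"dz":0,"turn":0,"fingers":-1},{"dx":0,"dy":0,"dz":0,"turn":0,"fingers":-1}])

```text
clock: 7.82
position: [0.421, 0.3187, 0.2195]
ee_rot: [0.001, 0.975, 0.222, 0.009]
contact_force: [0.7, 0.5, 0.2]
width: 0.0857
```

```bash
python3 pose.py
```

```text
[0.42104068 0.31870956 0.21952391] yaw 25.645029524159742 tilt deg [1.04467842 0.14455623] F [0.66446048 0.46827427 0.23071174] M [-0.04000394 -0.03694596 -0.05433903] 0.08566464651952052 7.8167
```

Request:
play_rows(series=[{"dx":20,"dy":15,"dz":0,"turn":0,"fingers":-1},{"dx":20,"dy":15,"dz":0,"turn":0,"fingers":-1},{"dx":0,"dy":0,"dz":0,"turn":0,"fingers":-1},{"dx":0,"dy":0,"dz":0,"turn":0,"fingers":-1}])

```text
clock: 8.15
position: [0.461, 0.3491, 0.2158]
ee_rot: [0.002, 0.975, 0.222, 0.006]
contact_force: [-1.1, -0.7, 0.8]
width: 0.0857
```

```bash
python3 pose.py
```

```text
[0.46097927 0.34907253 0.21579056] yaw 25.63008064617803 tilt deg [ 0.73174606 -0.03147117] F [-1.05101408 -0.74083386  0.77226982] M [ 0.01050043  0.02878645 -0.00308121] 0.08574325624826983 8.15
```

Request:
play_rows(series=[{"dx":-20,"dy":-15,"dz":0,"turn":0,"fingers":-1},{"dx":-20,"dy":-15,"dz":0,"turn":0,"fingers":-1},{"dx":0,"dy":0,"dz":0,"turn":0,"fingers":-1},{"dx":0,"dy":0,"dz":0,"turn":0,"fingers":-1},{"dx":20,"dy":15,"dz":0,"turn":0,"fingers":-1},{"dx":20,"dy":15,"dz":0,"turn":0,"fingers":-1},{"dx":3,"dy":2,"dz":0,"turn":0,"fingers":-1},{"dx":0,"dy":0,"dz":-8,"turn":0,"fingers":-1},{"dx":0,"dy":0,"dz":-12,"turn":0,"fingers":-1},{"dx":0,"dy":0,"dz":-12,"turn":0,"fingers":-1},{"dx":0,"dy":0,"dz":-12,"turn":0,"fingers":-1},{"dx":0,"dy":0,"dz":-12,"turn":0,"fingers":-1},{"dx":0,"dy":0,"dz":-12,"turn":0,"fingers":-1},{"dx":0,"dy":0,"dz":-12,"turn":0,"fingers":-1},{"dx":0,"dy":0,"dz":-12,"turn":0,"fingers":-1},{"dx":0,"dy":0,"dz":-8,"turn":0,"fingers":-1}])

```text
clock: 9.48
position: [0.4589, 0.3479, 0.103]
ee_rot: [0.004, 0.975, 0.222, 0.0]
contact_force: [-0.6, 0.2, 0.4]
width: 0.0858
```

```bash
python3 pose.py
```

```text
[0.45892942 0.34787584 0.10298122] yaw 25.651956595344185 tilt deg [ 0.10487905 -0.42357881] F [-0.61963588  0.24233967  0.40880523] M [ 0.02558143 -0.01503021  0.02661488] 0.08576316952532304 9.4833
```

Request:
play_rows(series=[{"dx":3,"dy":1,"dz":-4,"turn":0,"fingers":-1},{"dx":3,"dy":1,"dz":-8,"turn":0,"fingers":-1},{"dx":0,"dy":0,"dz":-10,"turn":0,"fingers":-1},{"dx":0,"dy":0,"dz":-10,"turn":0,"fingers":-1},{"dx":0,"dy":0,"dz":-8,"turn":0,"fingers":-1},{"dx":0,"dy":0,"dz":-4,"turn":0,"fingers":-1},{"dx":0,"dy":0,"dz":-2,"turn":0,"fingers":-1},{"dx":0,"dy":0,"dz":0,"turn":0,"fingers":-1}])

```text
clock: 10.15
position: [0.4636, 0.3487, 0.0502]
ee_rot: [0.005, 0.975, 0.222, -0.002]
contact_force: [-0.0, 0.2, -0.3]
width: 0.0853
```

```bash
python3 pose.py
```

```text
[0.4636225  0.34872246 0.050159  ] yaw 25.646249326752972 tilt deg [-0.12052152 -0.56214946] F [-0.02051694  0.2158416  -0.30171423] M [ 0.03173981  0.01960194 -0.03848997] 0.08531152259086808 10.15
```

Good. Close on the plug.

Request:
play_rows(series=[{"dx":0,"dy":0,"dz":0,"turn":0,"fingers":1},{"dx":0,"dy":0,"dz":0,"turn":0,"fingers":1},{"dx":0,"dy":0,"dz":0,"turn":0,"fingers":1},{"dx":0,"dy":0,"dz":0,"turn":0,"fingers":1},{"dx":0,"dy":0,"dz":0,"turn":0,"fingers":1},{"dx":0,"dy":0,"dz":0,"turn":0,"fingers":1}], squeeze=50)

```text
clock: 10.65
position: [0.4649, 0.3496, 0.0519]
ee_rot: [0.004, 0.975, 0.222, -0.0]
contact_force: [0.5, -0.2, -1.3]
width: 0.0392
```

```bash
python3 pose.py
```

```text
[0.46494797 0.34956721 0.05187234] yaw 25.655334867808488 tilt deg [ 0.08887686 -0.44105773] F [ 0.48170411 -0.19427179 -1.30180098] M [ 0.00521263  0.01594932 -0.00878501] 0.03924210985361927 10.65
```

Request:
play_rows(series=[{"dx":0,"dy":0,"dz":10,"turn":0,"fingers":1},{"dx":0,"dy":0,"dz":20,"turn":0,"fingers":1},{"dx":0,"dy":0,"dz":25,"turn":0,"fingers":1},{"dx":0,"dy":0,"dz":25,"turn":0,"fingers":1},{"dx":0,"dy":-5,"dz":20,"turn":0,"fingers":1},{"dx":0,"dy":-10,"dz":10,"turn":0,"fingers":1},{"dx":2,"dy":-20,"dz":0,"turn":-0.04,"fingers":1},{"dx":5,"dy":-30,"dz":0,"turn":-0.04,"fingers":1},{"dx":5,"dy":-35,"dz":0,"turn":-0.04,"fingers":1},{"dx":5,"dy":-35,"dz":0,"turn":-0.04,"fingers":1},{"dx":5,"dy":-35,"dz":0,"turn":-0.04,"fingers":1},{"dx":5,"dy":-35,"dz":0,"turn":-0.04,"fingers":1},{"dx":5,"dy":-35,"dz":0,"turn":-0.04,"fingers":1},{"dx":5,"dy":-35,"dz":0,"turn":-0.04,"fingers":1},{"dx":5,"dy":-35,"dz":0,"turn":-0.04,"fingers":1},{"dx":5,"dy":-35,"dz":0,"turn":-0.04,"fingers":1},{"dx":5,"dy":-30,"dz":0,"turn":-0.04,"fingers":1},{"dx":5,"dy":-20,"dz":0,"turn":-0.03,"fingers":1},{"dx":0,"dy":0,"dz":0,"turn":0,"fingers":1},{"dx":0,"dy":0,"dz":0,"turn":0,"fingers":1}])

```text
clock: 12.32
position: [0.5116, -0.0706, 0.1714]
ee_rot: [0.005, 1.0, -0.022, -0.003]
contact_force: [-0.4, 0.7, -2.1]
width: 0.0394
```

```bash
python3 pose.py; python3 look.py w5.png socket:.075 guide_grip:.15 rack:.13
```

```text
[ 0.51159388 -0.07055171  0.1714059 ] yaw -2.4967772002404103 tilt deg [-0.31178038 -0.5701437 ] F [-0.3632244   0.72249237 -2.11177961] M [ 0.01376847  0.02008882 -0.05627665] 0.03943065322124197 12.3167
[ 0.51159388 -0.07055171  0.1714059 ] toolx deg -2.4967772002404103 tilt [-0.00544159 -0.00995088 -0.99993568] cam [0.51605181 0.00898131 0.30295954]
socket 0.77 [316. 126.] [ 0.5378 -0.0147  0.075 ] contour rect on plane ((527.83349609375, -32.435768127441406), (153.7041778564453, 197.37332153320312), 88.78804779052734)
guide_grip 0.73 [279. 309.] [ 0.5119 -0.0926  0.15  ] contour rect on plane ((510.9124450683594, -93.44618225097656), (92.16484832763672, 60.395442962646484), 87.79585266113281)
rack 0.62 [298. 390.] [ 0.5205 -0.1623  0.13  ] contour rect on plane ((526.134521484375, -160.28851318359375), (45.58012771606445, 18.034793853759766), 20.726011276245117)
```

View pics/w5.png

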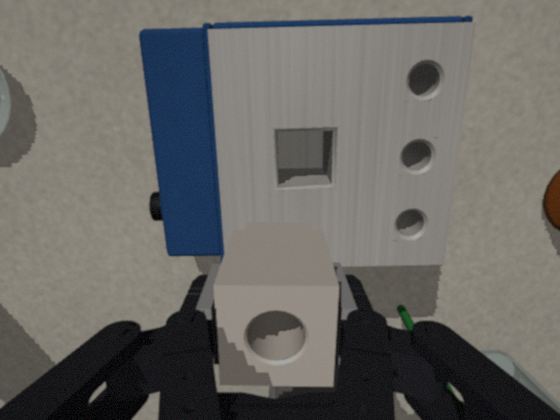

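Socket mouth corners are at about (275,129), (337,127), (335,187) and (276,189). The held plug's bore is at (276,335).

```bash
python3 - <<'E'
from h import *
st,_,c=shot("wrist"); g=cv2.cvtColor(cv2.imread("pics/w5.png"),cv2.COLOR_BGR2GRAY)
def sub(P,w=4): return cv2.cornerSubPix(g,np.array(P,np.float32).reshape(-1,1,2),(w,w),(-1,-1),(3,50,.01)).reshape(-1,2)
def rep(P,z):
    W=[onplane(c,p,z)[:2] for p in P]; print(P.round(1).tolist(),np.mean(W,0).round(4))
    for i in range(4):
        d=W[(i+1)%4]-W[i]; print("  ",np.linalg.norm(d).round(4),np.degrees(np.arctan2(d[1],d[0])).round(1))
rep(sub([(275,129),(337,127),(335,186),(277,189)]),.075)
rep(sub([(208,27),(472,20),(445,264),(224,265)]),.075)
z=st["position"][2]+.027
rep(sub([(218,286),(336,287),(334,385),(217,385)]),z)
print("bore",onplane(c,(276,335.5),z),st["position"])
E
python3 - <<'E'
import cv2
im=cv2.imread("pics/w5.png")[110:400,190:360]
cv2.imwrite("pics/c5.png",cv2.resize(im[:100],None,fx=4.5,fy=4.5,interpolation=cv2.INTER_CUBIC))
E
```

```text
[[274.0, 128.6999969482422], [337.0, 126.69999694824219], [331.20001220703125, 183.5], [277.29998779296875, 185.10000610351562]] [ 0.5311 -0.0307]
   0.0384 -0.5
   0.0357 -95.3
   0.0346 179.5
   0.0356 90.9
[[208.0, 27.0], [472.0, 21.100000381469727], [445.0, 264.0], [221.39999389648438, 261.20001220703125]] [ 0.5506 -0.0307]
   0.1479 -1.2
   0.1508 -89.7
   0.154 177.1
   0.146 88.0
[[218.0, 286.0], [339.20001220703125, 287.6000061035156], [333.0, 386.3999938964844], [215.39999389648438, 385.1000061035156]] [ 0.5122 -0.0701]
   0.0392 -3.0
   0.0401 -92.3
   0.0421 177.2
   0.0403 83.5
bore [ 0.51219826 -0.06875609  0.19850501] [ 0.51189904 -0.06832284  0.17150501]
```

View pics/c5.png

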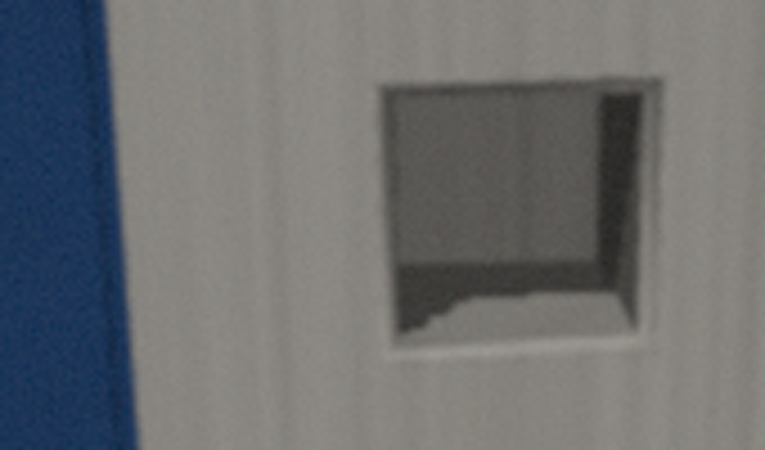

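```bash
python3 - <<'E'
from h import *
st,im,c=shot("wrist")
P=[(274.4,129.1),(336.7,127.6),(334.9,186.9),(276.2,188.0)]
old=np.array([ 0.51159388,-0.07055171,0.1714059 ])
W=np.array([onplane(c,p,.075) for p in P])+old-st["position"]
print(W.round(4),W.mean(0), "now",st["position"], "old-now",old-st["position"])
print("bore at old",onplane(c,(276,335.5),.1985)+old-st["position"])
cv2.imwrite("pics/w6.png",im["pixels"][:,:,::-1]); print(np.abs(im["pixels"].astype(int)-cv2.imread("pics/w5.png")[:,:,::-1]).mean())
E
python3 pose.py
```

```text
[[ 0.5125 -0.0153  0.0748]
 [ 0.5506 -0.0159  0.0748]
 [ 0.5499 -0.0533  0.0748]
 [ 0.5121 -0.0525  0.0748]] [ 0.5312652  -0.03422291  0.07484673] now [ 0.51200971 -0.06816966  0.17155917] old-now [-0.00041583 -0.00238205 -0.00015327]
bore at old [ 0.51188662 -0.07102684  0.19834673]
4.195586734693878
[ 0.51211498 -0.06816562  0.17158795] yaw -2.2498516261684833 tilt deg [-0.25470849 -0.5760378 ] F [-0.84464114 -0.15431794 -1.03020482] M [ 0.01154177 -0.04999293  0.03303374] 0.03905021013170854 12.6167
```

Request:
play_rows(series=[{"dx":4,"dy":7,"dz":0,"turn":0.02,"fingers":1},{"dx":5,"dy":10,"dz":-5,"turn":0,"fingers":1},{"dx":5,"dy":9,"dz":-8,"turn":0,"fingers":1},{"dx":4,"dy":6,"dz":-10,"turn":0,"fingers":1},{"dx":1,"dy":2,"dz":-8,"turn":0,"fingers":1},{"dx":0,"dy":0,"dz":-4,"turn":0,"fingers":1},{"dx":0,"dy":0,"dz":0,"turn":0,"fingers":1},{"dx":0,"dy":0,"dz":0,"turn":0,"fingers":1}])

```text
clock: 13.28
position: [0.5323, -0.0253, 0.1314]
ee_rot: [0.004, 1.0, -0.005, -0.003]
contact_force: [-0.8, -0.5, -2.3]
width: 0.0396
```

```bash
python3 pose.py; python3 look.py w7.png;python3 pose.py
```

```text
[ 0.53229651 -0.02529005  0.13136469] yaw -0.5373641558944277 tilt deg [-0.388635   -0.49452353] F [-0.83008643 -0.49603916 -2.26798698] M [-0.02604584  0.00443357 -0.0305752 ] 0.039617173522257194 13.2833
[ 0.53229651 -0.02529005  0.13136469] toolx deg -0.5373641558944277 tilt [-0.00678296 -0.00863106 -0.99993975] cam [0.53425094 0.0541412  0.2630352 ]
[ 0.53216624 -0.02537299  0.13143518] yaw -0.5493683245494659 tilt deg [-0.3936695  -0.49069762] F [-0.08892046 -0.60599886 -1.37797163] M [-0.00192915  0.00746622  0.00669301] 0.03931343752195069 13.3333
```

Request:
play_rows(series=[{"dx":0,"dy":-4,"dz":0,"turn":0,"fingers":1},{"dx":-1,"dy":-3,"dz":0,"turn":0,"fingers":1},{"dx":0,"dy":0,"dz":0,"turn":0,"fingers":1},{"dx":0,"dy":0,"dz":0,"turn":0,"fingers":1}])

```text
clock: 13.67
position: [0.5314, -0.0346, 0.1323]
ee_rot: [0.005, 1.0, -0.006, -0.003]
contact_force: [-0.3, 0.1, -2.1]
width: 0.0395
```

```bash
python3 pose.py
python3 - <<'E'
from h import *
st,im,c=shot("wrist","w7.png")
for q in [(.5125,-.0153),(.5506,-.0159),(.5499,-.0533),(.5121,-.0525)]: print(proj(c,(*q,.075)).round(1))
E
```

```text
[ 0.531388   -0.03460083  0.13232826] yaw -0.6452395904834233 tilt deg [-0.30660045 -0.55164784] F [-0.27597261  0.1378968  -2.07382284] M [ 0.04337713 -0.01058896  0.03762578] 0.039524028930504725 13.6667
[241. 205.]
[311.4 205.4]
[309.  267.5]
[243.1 266.8]
```

View pics/w7.png

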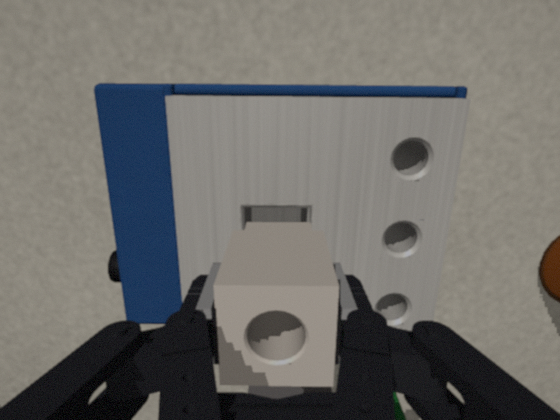

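The socket's back edge shows at (241–311,205), matching the prediction, and it is centred on the plug (276). Lowering.

Request:
play_rows(series=[{"dx":0,"dy":0,"dz":-3,"turn":0,"fingers":1},{"dx":0,"dy":0,"dz":-4,"turn":0,"fingers":1},{"dx":0,"dy":0,"dz":-4,"turn":0,"fingers":1},{"dx":0,"dy":0,"dz":-4,"turn":0,"fingers":1},{"dx":0,"dy":0,"dz":-3,"turn":0,"fingers":1}])

```text
clock: 14.13
position: [0.5323, -0.0352, 0.1154]
ee_rot: [0.005, 1.0, -0.006, -0.001]
contact_force: [-8.0, 0.8, 30.0]
width: 0.0397
```

```bash
python3 pose.py
```

```text
[ 0.53227939 -0.03522288  0.11543352] yaw -0.688280702524354 tilt deg [-0.09935218 -0.59729806] F [-8.04192714  0.84097679 30.04318551] M [0.18791609 1.19555214 0.00744541] 0.039661060159599866 14.1333
```

Request:
play_rows(series=[{"dx":0,"dy":0,"dz":4,"turn":0,"fingers":1},{"dx":-2,"dy":0,"dz":0,"turn":-0.01,"fingers":1},{"dx":0,"dy":0,"dz":0,"turn":0,"fingers":1},{"dx":0,"dy":0,"dz":-3,"turn":0,"fingers":1},{"dx":0,"dy":0,"dz":-3,"turn":0,"fingers":1},{"dx":0,"dy":0,"dz":-3,"turn":0,"fingers":1}])

```text
clock: 14.63
position: [0.53, -0.0349, 0.1092]
ee_rot: [0.005, 1.0, -0.011, -0.001]
contact_force: [0.9, 0.1, -1.6]
width: 0.0394
```

```bash
python3 pose.py
```

```text
[ 0.52997294 -0.03487095  0.10916732] yaw -1.2961981987447277 tilt deg [-0.10895409 -0.59020909] F [ 0.93723274  0.07976852 -1.57773835] M [-0.01313528 -0.00910365 -0.02272227] 0.03940971473605146 14.6333
```

Sliding in freely now; continue to seat.

Request:
play_rows(series=[{"dx":0,"dy":0,"dz":-3,"turn":0,"fingers":1},{"dx":0,"dy":0,"dz":-3,"turn":0,"fingers":1},{"dx":0,"dy":0,"dz":-3,"turn":0,"fingers":1},{"dx":0,"dy":0,"dz":-2,"turn":0,"fingers":1}])

```text
clock: 14.97
position: [0.5291, -0.0347, 0.0955]
ee_rot: [0.005, 1.0, -0.011, -0.002]
contact_force: [0.1, -0.1, -1.4]
width: 0.0397
```

```bash
python3 pose.py
```

```text
[ 0.52911589 -0.03469543  0.09549347] yaw -1.2968693014399908 tilt deg [-0.26562987 -0.55917964] F [ 0.14677975 -0.07742697 -1.36263297] M [ 0.03748408  0.0120885  -0.00347002] 0.03969877143070075 14.9667
```

Request:
play_rows(series=[{"dx":0,"dy":0,"dz":-2,"turn":0,"fingers":1},{"dx":0,"dy":0,"dz":-2,"turn":0,"fingers":1},{"dx":0,"dy":0,"dz":-2,"turn":0,"fingers":1}])

```text
clock: 15.22
position: [0.5295, -0.0348, 0.0949]
ee_rot: [0.005, 1.0, -0.011, -0.002]
contact_force: [-4.2, 1.3, 14.1]
width: 0.0395
```

```bash
python3 pose.py
```

```text
[ 0.52952597 -0.034765    0.09489795] yaw -1.2810579925273764 tilt deg [-0.20074035 -0.58943807] F [-4.18648218  1.30986518 14.06527273] M [ 0.20368984  0.96302199 -0.00488228] 0.039510219751206575 15.2167
```

Request:
play_rows(series=[{"dx":0,"dy":0,"dz":0,"turn":0,"fingers":-1},{"dx":0,"dy":0,"dz":0,"turn":0,"fingers":-1},{"dx":0,"dy":0,"dz":0,"turn":0,"fingers":-1},{"dx":0,"dy":0,"dz":0,"turn":0,"fingers":-1},{"dx":0,"dy":0,"dz":5,"turn":0,"fingers":-1},{"dx":0,"dy":0,"dz":10,"turn":0,"fingers":-1},{"dx":0,"dy":0,"dz":20,"turn":0,"fingers":-1},{"dx":0,"dy":0,"dz":25,"turn":0,"fingers":-1},{"dx":0,"dy":0,"dz":25,"turn":0,"fingers":-1},{"dx":0,"dy":-10,"dz":20,"turn":0,"fingers":-1},{"dx":0,"dy":-20,"dz":20,"turn":0,"fingers":-1},{"dx":0,"dy":-20,"dz":10,"turn":0,"fingers":-1},{"dx":0,"dy":-10,"dz":0,"turn":0,"fingers":-1},{"dx":0,"dy":0,"dz":0,"turn":0,"fingers":-1},{"dx":0,"dy":0,"dz":0,"turn":0,"fingers":-1}])

```text
clock: 16.47
position: [0.5288, -0.0959, 0.2421]
ee_rot: [0.005, 1.0, -0.011, 0.0]
contact_force: [-0.1, -0.1, -0.1]
width: 0.0855
```

```bash
python3 pose.py; python3 look.py w8.png guide_top:.123 probe_grip:.153 stirrer_ball:.147 rack:.13; python3 pose.py
```

```text
[ 0.52883861 -0.09590335  0.24210385] yaw -1.2104669438805131 tilt deg [ 0.01416925 -0.62471187] F [-0.11019231 -0.10982822 -0.112551  ] M [0.08289558 0.01655662 0.01821684] 0.08551168359914113 16.4667
[ 0.52883861 -0.09590335  0.24210385] toolx deg -1.2104669438805131 tilt [ 2.47300119e-04 -1.09032791e-02 -9.99940527e-01] cam [ 0.5307935  -0.01618881  0.37360192]
guide_top 0.8 [276. 123.] [ 0.53   -0.0389  0.123 ] contour rect on plane ((530.1412963867188, -34.782196044921875), (40.700965881347656, 41.220455169677734), 88.76311492919922)
guide_top 0.69 [289. 374.] [ 0.5371 -0.2479  0.123 ] contour rect on plane ((535.6594848632812, -249.75030517578125), (27.319665908813477, 43.470603942871094), 4.311331748962402)
probe_grip 0.79 [373. 270.] [ 0.5934 -0.1339  0.153 ] contour rect on plane ((593.3480224609375, -135.89306640625), (6.145791053771973, 35.42967224121094), 28.692638397216797)
probe_grip 0.64 [290. 377.] [ 0.5371 -0.2226  0.153 ] contour rect on plane ((536.496337890625, -222.0662841796875), (39.07270050048828, 23.560380935668945), 88.77403259277344)
probe_grip 0.38 [466. 325.] [ 0.662  -0.1793  0.153 ] contour rect on plane ((664.575927734375, -180.18524169921875), (17.482332229614258, 82.63399505615234), 46.25090408325195)
rack 0.98 [289. 322.] [ 0.5372 -0.1907  0.13  ] contour rect on plane ((540.8203735351562, -199.20703125), (133.41864013671875, 69.99166107177734), 82.4206771850586)
[ 0.52845552 -0.09498099  0.2410579 ] yaw -1.0920579428373678 tilt deg [-0.11162339 -0.60391263] F [ 0.68559466 -0.25042206 -0.01692473] M [ 0.06788371 -0.02825824 -0.03089137] 0.08550394426444237 16.7167
```

View pics/w8.png

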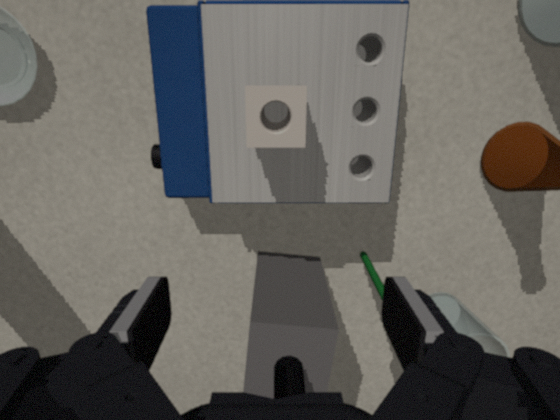

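The guide is seated with its bore at (275,115), and the top face measures 40.7 x 41.2 mm at the home height. The black probe handle is at (289,375) and the green look-alike at (365,255) and beyond.

```bash
python3 - <<'E'
from h import *
st,im,c=shot("wrist"); off=np.array([ 0.52883861,-0.09590335,0.24210385])-st["position"]
print("bore",onplane(c,(275.5,115.5),.123)+off)
print("handle base rim near",onplane(c,(289,357),.13)+off)
print("green foot wrist",onplane(c,(364,254),0)+off)
for n,uv in (("top",None),("scene",(202,286))):
    _,i,k=shot(n)
    if uv: print("green foot scene",onplane(k,uv,0))
    hsv=cv2.cvtColor(i["pixels"],cv2.COLOR_RGB2HSV); m=cv2.inRange(hsv,(50,120,40),(75,255,255)); m[:, :150]=0
    ys,xs=np.nonzero(m); print(n,"green px",xs.min(),xs.max(),ys.min(),ys.max())
    for lab in("probe_grip","guide_top"):
        for q in masks_of(i,lab)[:3]: print(n,lab,round(q["p"],2),q["xy"],onplane(k,q["xy"],.153 if lab[0]=="p" else .123).round(3))
    for z in (0,.13,.153): print(z,[onplane(k,(a,b),z)[:2].round(3) for a,b in((xs.min(),ys[xs.argmin()]),(xs.max(),ys[xs.argmax()]))])
E
python3 pose.py
```

```text
bore [ 0.52958792 -0.03412267  0.12404595]
handle base rim near [ 0.53671768 -0.22291081  0.13104595]
green foot wrist [ 0.62473091 -0.19508225  0.00104595]
[ 0.5286746  -0.09515611  0.24133709] yaw -1.0894643018757604 tilt deg [-0.07914115 -0.62541079] F [ 0.36510356 -0.96862059 -0.74331741] M [ 0.01750619  0.01885731 -0.00680405] 0.0851597771500717 16.8167Traceback (most recent call last):
  File "<stdin>", line 10, in <module>
    return umr_minimum(a, axis, None, out, keepdims, initial, where)
ValueError: zero-size array to reduction operation minimum which has no identity
```

Request:
play_rows(series=[{"dx":0,"dy":-10,"dz":5,"turn":0,"fingers":-0.4},{"dx":2,"dy":-25,"dz":3,"turn":0,"fingers":-0.4},{"dx":2,"dy":-30,"dz":0,"turn":0,"fingers":-0.4},{"dx":2,"dy":-30,"dz":0,"turn":0,"fingers":-0.4},{"dx":2,"dy":-25,"dz":0,"turn":0,"fingers":-0.4},{"dx":0,"dy":-10,"dz":0,"turn":0,"fingers":-0.4},{"dx":0,"dy":-5,"dz":0,"turn":0,"fingers":-0.4},{"dx":0,"dy":0,"dz":0,"turn":0,"fingers":-0.4},{"dx":0,"dy":0,"dz":0,"turn":0,"fingers":-0.4}])

```text
clock: 17.57
position: [0.5359, -0.2358, 0.25]
ee_rot: [0.005, 1.0, -0.007, -0.002]
contact_force: [-1.0, 0.2, 0.3]
width: 0.0599
```

```bash
python3 pose.py; python3 look.py w9.png probe_grip:.153 probe_grip:.176 stirrer_ball:.147 rack:.13; python3 pose.py
```

```text
[ 0.53594278 -0.23577682  0.2499702 ] yaw -0.7589975436135544 tilt deg [-0.20424228 -0.55515032] F [-0.98525665  0.24073511  0.33616254] M [ 0.01560781 -0.04742794 -0.01424617] 0.059865788670666005 17.5667
[ 0.53594278 -0.23577682  0.2499702 ] toolx deg -0.7589975436135544 tilt [-0.0035647 -0.0096892 -0.9999467] cam [ 0.53777874 -0.15621049  0.38156003]
probe_grip 0.77 [408. 144.] [ 0.6183 -0.1905  0.153 ] contour rect on plane ((613.531494140625, -192.11361694335938), (25.026159286499023, 57.348209381103516), 71.71517181396484)
probe_grip 0.71 [278. 212.] [ 0.5374 -0.2341  0.153 ] contour rect on plane ((536.03662109375, -234.32037353515625), (38.28917694091797, 24.677114486694336), 89.31417846679688)
probe_grip 0.77 [408. 144.] [ 0.6102 -0.1871  0.176 ] contour rect on plane ((605.9085083007812, -188.50071716308594), (22.507761001586914, 51.57731246948242), 71.71527099609375)
probe_grip 0.71 [278. 212.] [ 0.5374 -0.2262  0.176 ] contour rect on plane ((536.2119750976562, -226.46018981933594), (34.436134338378906, 22.19396209716797), 89.31417846679688)
stirrer_ball 0.97 [264. 327.] [ 0.5254 -0.3281  0.147 ] contour rect on plane ((524.5303344726562, -326.53997802734375), (39.07158279418945, 28.853734970092773), 89.40692901611328)
rack 0.88 [272. 238.] [ 0.5326 -0.2626  0.13  ] contour rect on plane ((531.2092895507812, -274.2575378417969), (189.72230529785156, 71.515869140625), 82.83990478515625)
rack 0.37 [277. 215.] [ 0.5363 -0.2443  0.13  ] contour rect on plane ((535.025390625, -242.80496215820312), (28.234586715698242, 42.14956283569336), 7.820337772369385)
[ 0.53614086 -0.23507732  0.25023549] yaw -0.6608051092183688 tilt deg [-0.17662063 -0.59586492] F [ 0.0276947   0.15060684 -0.3428753 ] M [ 2.80946637e-05 -1.14184468e-02  5.77680993e-03] 0.05978719934552966 17.8167
```

View pics/w9.png

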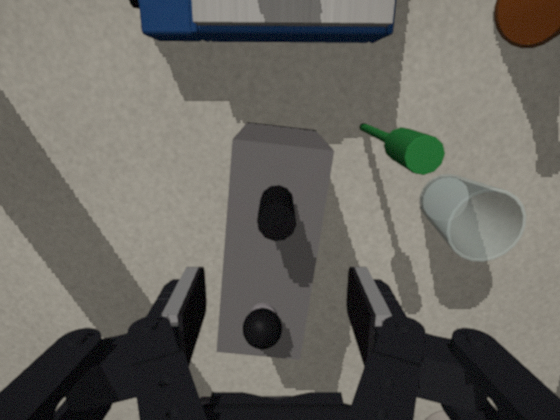

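Black probe at (277,212), stirrer ball at (263,328) and green look-alike upright at (415,150). All are clear of the jaws, so I'm descending.

Request:
play_rows(series=[{"dx":0,"dy":0,"dz":-6,"turn":0,"fingers":-0.4},{"dx":0,"dy":0,"dz":-12,"turn":0,"fingers":-0.4},{"dx":0,"dy":0,"dz":-12,"turn":0,"fingers":-0.4},{"dx":0,"dy":0,"dz":-12,"turn":0,"fingers":-0.4},{"dx":0,"dy":0,"dz":-12,"turn":0,"fingers":-0.4},{"dx":0,"dy":0,"dz":-8,"turn":0,"fingers":-0.4},{"dx":0,"dy":0,"dz":0,"turn":0,"fingers":-0.4}])

```text
clock: 18.4
position: [0.5364, -0.2304, 0.1856]
ee_rot: [0.005, 1.0, -0.003, -0.0]
contact_force: [-0.0, 1.1, -0.2]
width: 0.0597
```

```bash
python3 pose.py; python3 look.py w10.png probe_grip:.153 probe_grip:.176
```

```text
[ 0.53640664 -0.23040902  0.18556932] yaw -0.3327457482105427 tilt deg [-0.03612047 -0.60424522] F [-0.0358691   1.05643154 -0.15831049] M [ 0.01988111  0.00690268 -0.03468709] 0.05965785372553691 18.4
[ 0.53640664 -0.23040902  0.18556932] toolx deg -0.3327457482105427 tilt [-6.30421190e-04 -1.05460687e-02 -9.99944190e-01] cam [ 0.53727549 -0.15072502  0.31709501]
probe_grip 0.84 [458. 180.] [ 0.6205 -0.1919  0.153 ] contour rect on plane ((612.962158203125, -186.84278869628906), (25.411293029785156, 69.13435363769531), 57.200775146484375)
probe_grip 0.59 [276. 268.] [ 0.5366 -0.2362  0.153 ] contour rect on plane ((534.92626953125, -236.7406463623047), (26.818267822265625, 46.03594207763672), 7.202014446258545)
probe_grip 0.84 [458. 180.] [ 0.6089 -0.1861  0.176 ] contour rect on plane ((602.3536376953125, -181.78050231933594), (21.84954261779785, 59.444358825683594), 57.200950622558594)
probe_grip 0.59 [276. 268.] [ 0.5367 -0.2242  0.176 ] contour rect on plane ((535.2556762695312, -224.68443298339844), (23.05928611755371, 39.583431243896484), 7.2011189460754395)
```

Request:
play_rows(series=[{"dx":0,"dy":-3,"dz":-4,"turn":0,"fingers":-0.4},{"dx":0,"dy":-3,"dz":-8,"turn":0,"fingers":-0.4},{"dx":0,"dy":-1,"dz":-8,"turn":0,"fingers":-0.4},{"dx":0,"dy":0,"dz":-8,"turn":0,"fingers":-0.4},{"dx":0,"dy":0,"dz":-5,"turn":0,"fingers":-0.4},{"dx":0,"dy":0,"dz":-1,"turn":0,"fingers":-0.4},{"dx":0,"dy":0,"dz":0,"turn":0,"fingers":-0.4}])

```text
clock: 19.13
position: [0.5389, -0.2403, 0.1526]
ee_rot: [0.008, 1.0, -0.003, 0.004]
contact_force: [-0.0, 0.8, -0.7]
width: 0.06
```

```bash
python3 pose.py
```

```text
[ 0.53890213 -0.24026318  0.15257754] yaw -0.3700279061034688 tilt deg [ 0.41067843 -0.87839719] F [-0.03025649  0.83023947 -0.66375552] M [ 0.00626958 -0.03509766  0.02574556] 0.060040611905496685 19.1333
```

Request:
play_rows(series=[{"dx":-1,"dy":2,"dz":0,"turn":0,"fingers":-0.4},{"dx":-1,"dy":2,"dz":0,"turn":0,"fingers":-0.4},{"dx":0,"dy":0,"dz":0,"turn":0,"fingers":-0.4},{"dx":0,"dy":0,"dz":0,"turn":0,"fingers":-0.4}])

```text
clock: 19.47
position: [0.5368, -0.2357, 0.1526]
ee_rot: [0.008, 1.0, -0.003, 0.004]
contact_force: [0.3, -0.4, -0.4]
width: 0.06
```

```bash
python3 pose.py
```

```text
[ 0.53675235 -0.23573032  0.15259429] yaw -0.3694838761744273 tilt deg [ 0.40496645 -0.86462178] F [ 0.28767085 -0.36876532 -0.40356292] M [ 0.04296669 -0.02176483  0.00307313] 0.06003265653850587 19.4667
```

Request:
play_rows(series=[{"dx":0,"dy":0,"dz":0,"turn":0,"fingers":1},{"dx":0,"dy":0,"dz":0,"turn":0,"fingers":1},{"dx":0,"dy":0,"dz":0,"turn":0,"fingers":1},{"dx":0,"dy":0,"dz":0,"turn":0,"fingers":1},{"dx":0,"dy":0,"dz":0,"turn":0,"fingers":1},{"dx":0,"dy":0,"dz":0,"turn":0,"fingers":1}], squeeze=60)

```text
clock: 19.97
position: [0.5372, -0.2358, 0.1537]
ee_rot: [0.008, 1.0, -0.003, 0.004]
contact_force: [-0.4, 0.0, 0.2]
width: 0.0228
```

```bash
python3 pose.py
```

```text
[ 0.53715296 -0.23575828  0.153703  ] yaw -0.34379793404067427 tilt deg [ 0.50225042 -0.93058524] F [-0.44400903  0.03746404  0.1790036 ] M [ 0.03033127  0.00745604 -0.03296463] 0.02277199473480639 19.9667
```

Request:
play_rows(series=[{"dx":0,"dy":0,"dz":2,"turn":0,"fingers":1},{"dx":0,"dy":0,"dz":3,"turn":0,"fingers":1},{"dx":0,"dy":0,"dz":4,"turn":0,"fingers":1},{"dx":0,"dy":0,"dz":4,"turn":0,"fingers":1},{"dx":0,"dy":0,"dz":4,"turn":0,"fingers":1},{"dx":0,"dy":0,"dz":4,"turn":0,"fingers":1}])

```text
clock: 20.47
position: [0.5364, -0.2354, 0.1752]
ee_rot: [0.007, 1.0, -0.003, 0.003]
contact_force: [0.1, -0.1, -1.6]
width: 0.0228
```

```bash
python3 pose.py
```

```text
[ 0.53643088 -0.23539125  0.17520167] yaw -0.3542708852455484 tilt deg [ 0.36176589 -0.84161026] F [ 0.10944977 -0.0914251  -1.59049168] M [ 0.02199959  0.03464634 -0.01396084] 0.022796592551009708 20.4667
```

Very little drift at this speed; continue.

Request:
play_rows(series=[{"dx":0,"dy":0,"dz":5,"turn":0,"fingers":1},{"dx":0,"dy":0,"dz":5,"turn":0,"fingers":1},{"dx":0,"dy":0,"dz":5,"turn":0,"fingers":1},{"dx":0,"dy":0,"dz":5,"turn":0,"fingers":1},{"dx":0,"dy":0,"dz":5,"turn":0,"fingers":1},{"dx":0,"dy":0,"dz":5,"turn":0,"fingers":1},{"dx":0,"dy":0,"dz":5,"turn":0,"fingers":1},{"dx":0,"dy":0,"dz":5,"turn":0,"fingers":1}])

```text
clock: 21.13
position: [0.5366, -0.2355, 0.2204]
ee_rot: [0.008, 1.0, -0.003, 0.004]
contact_force: [0.1, -0.3, -1.2]
width: 0.0223
```

```bash
python3 pose.py
```

```text
[ 0.53660049 -0.23550087  0.22037319] yaw -0.35405189574527746 tilt deg [ 0.43810606 -0.88413107] F [ 0.08797023 -0.27122022 -1.22279382] M [-0.00725249  0.06615625  0.02093134] 0.022321035467257343 21.1333
```

Request:
play_rows(series=[{"dx":0,"dy":0,"dz":5,"turn":0,"fingers":1},{"dx":0,"dy":0,"dz":5,"turn":0,"fingers":1},{"dx":0,"dy":0,"dz":6,"turn":0,"fingers":1},{"dx":0,"dy":0,"dz":6,"turn":0,"fingers":1},{"dx":0,"dy":0,"dz":6,"turn":0,"fingers":1},{"dx":0,"dy":0,"dz":6,"turn":0,"fingers":1},{"dx":0,"dy":0,"dz":6,"turn":0,"fingers":1},{"dx":0,"dy":0,"dz":6,"turn":0,"fingers":1},{"dx":0,"dy":0,"dz":8,"turn":0,"fingers":1},{"dx":0,"dy":0,"dz":8,"turn":0,"fingers":1},{"dx":0,"dy":0,"dz":8,"turn":0,"fingers":1},{"dx":0,"dy":0,"dz":8,"turn":0,"fingers":1},{"dx":0,"dy":0,"dz":6,"turn":0,"fingers":1},{"dx":0,"dy":0,"dz":4,"turn":0,"fingers":1},{"dx":0,"dy":0,"dz":2,"turn":0,"fingers":1},{"dx":0,"dy":0,"dz":0,"turn":0,"fingers":1}])

```text
clock: 22.47
position: [0.5371, -0.2358, 0.3226]
ee_rot: [0.009, 1.0, -0.003, 0.005]
contact_force: [0.3, 0.9, -0.5]
width: 0.0224
```

```bash
python3 pose.py
```

```text
[ 0.53708617 -0.23577189  0.32260636] yaw -0.35146719641170837 tilt deg [ 0.62291506 -0.99154635] F [ 0.34412794  0.89786876 -0.48429583] M [ 0.01568041 -0.0499589  -0.04338051] 0.02240363432112601 22.4667
```

Request:
play_rows(series=[{"dx":0,"dy":3,"dz":0,"turn":0,"fingers":1},{"dx":0,"dy":6,"dz":0,"turn":0,"fingers":1},{"dx":-0.5,"dy":10,"dz":0,"turn":0,"fingers":1},{"dx":-0.5,"dy":14,"dz":0,"turn":0,"fingers":1},{"dx":-0.5,"dy":16,"dz":0,"turn":0,"fingers":1},{"dx":-0.5,"dy":16,"dz":0,"turn":0,"fingers":1},{"dx":-0.5,"dy":16,"dz":0,"turn":0,"fingers":1},{"dx":-0.5,"dy":16,"dz":0,"turn":0,"fingers":1},{"dx":-0.5,"dy":16,"dz":0,"turn":0,"fingers":1},{"dx":-0.5,"dy":16,"dz":0,"turn":0,"fingers":1},{"dx":-0.5,"dy":14,"dz":0,"turn":0,"fingers":1},{"dx":-0.5,"dy":12,"dz":0,"turn":0,"fingers":1},{"dx":-0.5,"dy":10,"dz":0,"turn":0,"fingers":1},{"dx":-0.5,"dy":7,"dz":0,"turn":0,"fingers":1},{"dx":-0.5,"dy":5,"dz":0,"turn":0,"fingers":1},{"dx":0,"dy":3,"dz":0,"turn":0,"fingers":1},{"dx":0,"dy":1,"dz":0,"turn":0,"fingers":1},{"dx":0,"dy":0,"dz":0,"turn":0,"fingers":1}])

```text
clock: 23.97
position: [0.5228, -0.0288, 0.3181]
ee_rot: [0.004, 1.0, 0.0, 0.0]
contact_force: [-0.4, 0.1, -1.5]
width: 0.0224
```

```bash
python3 pose.py
```

```text
[ 0.52280467 -0.02875655  0.31812498] yaw 0.04891990943891278 tilt deg [ 0.05559905 -0.41150633] F [-0.35925664  0.14457374 -1.50605031] M [ 0.01355041  0.02462388 -0.01124007] 0.02242131006964336 23.9667
```

Request:
play_rows(series=[{"dx":1,"dy":-1,"dz":0,"turn":0,"fingers":1},{"dx":2,"dy":-1.5,"dz":0,"turn":0,"fingers":1},{"dx":2,"dy":-1.5,"dz":0,"turn":0,"fingers":1},{"dx":1.5,"dy":-1,"dz":0,"turn":0,"fingers":1},{"dx":0,"dy":0,"dz":0,"turn":0,"fingers":1},{"dx":0,"dy":0,"dz":0,"turn":0,"fingers":1}])

```text
clock: 24.47
position: [0.5307, -0.0371, 0.3178]
ee_rot: [0.004, 1.0, -0.001, 0.0]
contact_force: [-0.5, 0.1, -1.6]
width: 0.0224
```

```bash
python3 pose.py
python3 - <<'E'
from h import *
st=get_state(); p=st["position"]
st,iw,cw=shot("wrist","w11.png"); _,isc,cs=shot("scene","s11.png")
print("scene pred tip",proj(cs,[p[0],p[1],p[2]-.1437]),"handle bottom",proj(cs,[p[0],p[1],p[2]-.0237]),"guide top",proj(cs,[.5296,-.0341,.123]))
print("wrist pred tip",proj(cw,[p[0],p[1],p[2]-.1437]),"hb",proj(cw,[p[0],p[1],p[2]-.0237]),"guide top",proj(cw,[.5296,-.0341,.123]))
A=cv2.resize(cv2.imread("pics/w11.png")[80:420,180:380],None,fx=1.7,fy=1.7,interpolation=cv2.INTER_CUBIC)
b=proj(cs,[.53,-.034,.2]).astype(int); 
B=cv2.resize(cv2.imread("pics/s11.png")[b[1]-68:b[1]+77,b[0]-55:b[0]+55],None,fx=4,fy=4,interpolation=cv2.INTER_CUBIC)
print("scene crop origin",b-[55,68]); h=580; out=np.zeros((h,790,3),np.uint8)
A=A[:h];B=B[:h]; out[:A.shape[0],:A.shape[1]]=A; out[:B.shape[0],345:345+B.shape[1]]=B; cv2.imwrite("pics/m11.png",out)
E
```

```text
[ 0.53073149 -0.03710998  0.31778464] yaw -0.16920578004970652 tilt deg [ 0.0489352  -0.49627068] F [-0.54749142  0.14718148 -1.57538722] M [ 0.01395716  0.03532569 -0.01425439] 0.022382721665114343 24.4667
scene pred tip [232.66808445 186.79422973] handle bottom [230.28626449 148.99504433] guide top [234.32976533 200.39494221]
wrist pred tip [275.76600167 194.79950316] hb [275.61994059 265.51989829] guide top [274.54448313 176.08145139]
scene crop origin [178 110]
```

View pics/m11.png

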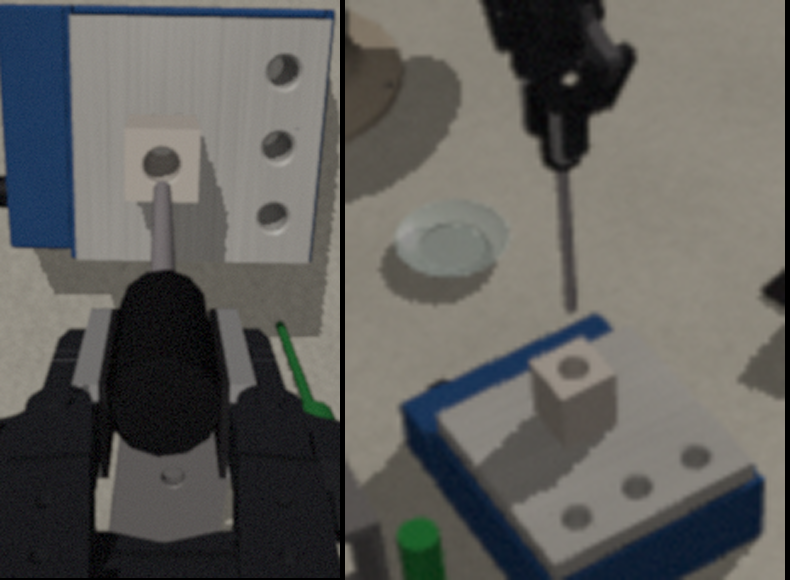

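Wrist view (left): tip at (275.3,188.8), bore at (274.7,176). Scene view (right): tip at (234.5,187.2), bore at (235,202). The rod looks upright in both. Triangulating tip against bore.

```bash
cat > tri.py <<'E'
from h import *
from scipy.optimize import least_squares
def tri(cams,uvs):
    return least_squares(lambda X:np.concatenate([proj(c,X)-u for c,u in zip(cams,uvs)]),[.53,-.035,.15]).x
def rodline(im,c,zlo,zhi,xy,w=14,n=25):
    """dark/edge-symmetric rod centre per height: best-matching column offset by gradient pair"""
    g=cv2.GaussianBlur(cv2.cvtColor(im["pixels"],cv2.COLOR_RGB2GRAY),(0,0),.8).astype(np.float32); out=[]
    for z in np.linspace(zlo,zhi,n):
        p=proj(c,[*xy,z]); K,Rm,t=c; d=(Rm@np.array([*xy,z])+t)[2]; r=K[0,0]*.004/d
        s=np.arange(-w,w+.01,.1); prof=cv2.remap(g,(p[0]+s).astype(np.float32)[None],np.full((1,len(s)),p[1],np.float32),1)[0]
        gr=np.gradient(prof,s); f=lambda a:np.interp(s+a,s,gr,0,0)
        sc=np.abs(f(r)-f(-r)); out.append((z,s[sc.argmax()],sc.max(),p))
    return out
E
python3 - <<'E'
from tri import *
st,iw,cw=shot("wrist"); _,isc,cs=shot("scene"); p=st["position"]; print(p)
for t,b,n in (((275.3,188.8),(274.7,175.9),"view"),):
    T=tri([cw,cs],[t,(234.5,187.2)]); B=tri([cw,cs],[b,(235,202)]); print("tip",T.round(4),"bore",B.round(4),"diff",(T-B).round(4))
for im,c,n in((iw,cw,"wrist"),(isc,cs,"scene")):
    for z,o,s,q in rodline(im,c,p[2]-.142,p[2]-.04,(p[0],p[1]+.003),8,9): print(n,round(z,3),round(o,1),round(float(s)),q.round(1))
E
```

```text
[ 0.53064369 -0.03692416  0.31777634]
tip [ 0.5304 -0.033   0.1704] bore [ 0.5298 -0.0347  0.1181] diff [0.0006 0.0017 0.0523]
wrist 0.176 -0.7 39 [275.8 191.7]
wrist 0.189 -0.5 39 [275.7 196.3]
wrist 0.201 -3.1 10 [275.7 201.4]
wrist 0.214 -3.2 10 [275.7 206.9]
wrist 0.227 -0.8 10 [275.7 213.1]
wrist 0.24 -0.2 24 [275.7 219.9]
wrist 0.252 -0.1 25 [275.7 227.4]
wrist 0.265 -0.6 9 [275.7 235.9]
wrist 0.278 -0.2 3 [275.6 245.5]
scene 0.176 0.2 49 [233.7 185.8]
scene 0.189 0.3 52 [233.5 182. ]
scene 0.201 0.9 48 [233.3 178.2]
scene 0.214 0.2 48 [233.  174.3]
scene 0.227 -0.0 53 [232.8 170.4]
scene 0.24 0.4 57 [232.5 166.4]
scene 0.252 0.3 53 [232.3 162.3]
scene 0.265 0.3 52 [232.  158.2]
scene 0.278 0.4 52 [231.8 154. ]
```

Request:
play_rows(series=[{"dx":-0.3,"dy":-0.8,"dz":0,"turn":0,"fingers":1},{"dx":-0.2,"dy":-0.8,"dz":0,"turn":0,"fingers":1},{"dx":0,"dy":0,"dz":-2,"turn":0,"fingers":1},{"dx":0,"dy":0,"dz":-4,"turn":0,"fingers":1},{"dx":0,"dy":0,"dz":-5,"turn":0,"fingers":1},{"dx":0,"dy":0,"dz":-5,"turn":0,"fingers":1},{"dx":0,"dy":0,"dz":-5,"turn":0,"fingers":1},{"dx":0,"dy":0,"dz":-5,"turn":0,"fingers":1},{"dx":0,"dy":0,"dz":-4,"turn":0,"fingers":1},{"dx":0,"dy":0,"dz":-3,"turn":0,"fingers":1},{"dx":0,"dy":0,"dz":-2,"turn":0,"fingers":1},{"dx":0,"dy":0,"dz":0,"turn":0,"fingers":1}])

```text
clock: 25.67
position: [0.5288, -0.0379, 0.2781]
ee_rot: [0.004, 1.0, -0.001, -0.001]
contact_force: [0.6, -0.3, -0.6]
width: 0.0222
```

```bash
python3 pose.py
cat > chk.py <<'E'
from tri import *
import sys
st,iw,cw=shot("wrist"); _,isc,cs=shot("scene"); p=st["position"]; dy=.004
print(p)
lo=max(p[2]-.142,.128)
for im,c,n in((iw,cw,"wrist"),(isc,cs,"scene")):
    print(n,[(round(z,3),round(o,1),int(s)) for z,o,s,q in rodline(im,c,lo,p[2]-.04,(p[0],p[1]+dy),6,9)],"dmm",1000*cs[0][0,0]**-1)
    g=cv2.cvtColor(im["pixels"],cv2.COLOR_RGB2GRAY); q=proj(c,[.5298,-.0345,.123]).astype(int); print(n,"around guide top",q,"tip pred",proj(c,[p[0],p[1]+dy,p[2]-.1437]).round(1))
    h=20 if n=="wrist" else 12
    cols=range(q[0]-h-4,q[0]+h+5,2 if n=="wrist" else 1)
    for r in range(q[1]-h,q[1]+h+1,2 if n=="wrist" else 1): print(r,"".join("%4d"%g[r,k] for k in cols))
    print("cols from",cols[0])
E
python3 chk.py
```

```text
[ 0.52881541 -0.03787439  0.27808572] yaw -0.10201482612060954 tilt deg [-0.0762182  -0.45813277] F [ 0.57233222 -0.26782481 -0.62351099] M [-0.01334924  0.00662557  0.02094613] 0.022224034067949046 25.6667
[ 0.52881541 -0.03787439  0.27808572]
wrist [(np.float64(0.136), np.float64(-0.6), 15), (np.float64(0.149), np.float64(-1.1), 20), (np.float64(0.162), np.float64(0.1), 24), (np.float64(0.174), np.float64(-0.0), 15), (np.float64(0.187), np.float64(-3.8), 9), (np.float64(0.2), np.float64(-2.9), 9), (np.float64(0.213), np.float64(-3.5), 8), (np.float64(0.225), np.float64(-4.0), 8), (np.float64(0.238), np.float64(-2.5), 4)] dmm 2.1883296839512023
wrist around guide top [277 186] tip pred [276.2 190. ]
166  147 152 150 150 151 153 151 151 150 150 152 151 149 151 153 151 152 149 152 152 151 151 151 153 155
168  149 150 151 153 149 148 150 150 151 152 151 151 152 150 153 151 152 150 151 152 151 150 151 150 150
170  147 152 153 150 150 151 150 151 154 151 150 151 153 151 152 153 150 150 152 153 151 152 150 152 152
172  146 153 151 152 152 150 153 152 153 150 151 151 151 151 151 151 150 15
[... 5037 characters left out ...]
4
208  133 133 134 134 133 131 118  87  76  75  76  77  98 130 139 140 134 118  98  88  83  83  83  83  83  82  84  96 125 132 132 132 132
209  135 133 134 132 132 130 121  90  77  75  75  77  81 106 127 118  98  88  84  83  83  84  82  83  82  84  83  90 123 131 133 132 132
210  133 133 131 131 131 133 128  95  76  75  74  75  76  80  88  87  83  84  83  83  82  82  84  82  83  82  84  89 124 131 133 132 133
211  131 131 132 132 133 134 130  96  77  76  75  74  75  76  79  83  82  82  83  82  83  83  82  83  82  84  81  89 122 131 132 131 132
212  130 133 133 133 133 133 129  97  79  76  75  73  74  76  80  82  82  83  82  82  83  82  83  82  83  82  85  89 123 131 132 133 133
cols from 218
```

Run:
```python
from tri import *
st,im,cw=shot("wrist"); _,_,cs=shot("scene"); p=st["position"]; print(p, "right dir scene",cs[1][0])
B=onplane(cw,(277.4,187),.123); T=onplane(cw,(275,190.7),p[2]-.1437); print("wrist bore",B,"tip",T,"tip-bore",T-B)
d=(T-B)[:2]; print("scene-predicted tip col - bore col:", proj(cs,T)-proj(cs,B), "obs col -0.6")
```

```text
[ 0.52910354 -0.03793053  0.27866343] right dir scene [0.58506201 0.81083093 0.01598895]
wrist bore [ 0.53023013 -0.03473534  0.123     ] tip [ 0.52833259 -0.03453628  0.13496343] tip-bore [-0.00189754  0.00019906  0.01196343]
scene-predicted tip col - bore col: [-0.54111339 -3.75171104] obs col -0.6
```

Request:
play_rows(series=[{"dx":1,"dy":0,"dz":0,"turn":0,"fingers":1},{"dx":1,"dy":0,"dz":0,"turn":0,"fingers":1},{"dx":0,"dy":0,"dz":0,"turn":0,"fingers":1},{"dx":0,"dy":0,"dz":-2,"turn":0,"fingers":1},{"dx":0,"dy":0,"dz":-3,"turn":0,"fingers":1},{"dx":0,"dy":0,"dz":-3,"turn":0,"fingers":1}])

```text
clock: 26.37
position: [0.5327, -0.0382, 0.2724]
ee_rot: [0.005, 1.0, -0.001, 0.002]
contact_force: [0.7, 0.5, -1.6]
width: 0.0228
```

```bash
python3 pose.py
```

```text
[ 0.53267902 -0.03816631  0.27238108] yaw -0.10137823499142651 tilt deg [ 0.26458341 -0.52300498] F [ 0.71007232  0.51270204 -1.61571277] M [ 0.01039488 -0.03503483  0.00820637] 0.02281205352616623 26.3667
```

Request:
play_rows(series=[{"dx":-1,"dy":0,"dz":0,"turn":0,"fingers":1},{"dx":-1,"dy":0,"dz":0,"turn":0,"fingers":1},{"dx":0,"dy":0,"dz":0,"turn":0,"fingers":1},{"dx":0,"dy":0,"dz":0,"turn":0,"fingers":1}])

```text
clock: 26.7
position: [0.5297, -0.038, 0.271]
ee_rot: [0.004, 1.0, -0.001, 0.001]
contact_force: [-0.1, -0.4, -1.5]
width: 0.0222
```

```bash
python3 pose.py; python3 chk.py | sed -n '/wrist/,/cols/p' | cut -c1-110 | grep -v np
```

```text
[ 0.52967858 -0.03804404  0.27095724] yaw -0.09859730848085627 tilt deg [ 0.11541035 -0.49661808] F [-0.10734438 -0.39989681 -1.46092617] M [-0.00331973 -0.01717693  0.02584762] 0.022174492753006647 26.7
wrist around guide top [275 188] tip pred [275.5 189.9]
168  149 151 151 150 150 153 151 151 153 151 152 153 152 151 151 150 153 152 152 150 151 152 152 151 150
170  150 150 151 152 151 154 152 149 150 153 152 152 152 152 153 153 152 152 152 151 151 152 152 152 152
172  150 152 150 152 151 151 152 151 153 151 150 152 151 153 153 152 152 152 151 150 153 152 151 151 151
174  149 152 150 154 152 151 150 152 151 152 152 152 150 152 152 152 152 151 151 152 152 151 151 153 150
176  150 151 151 151 152 152 153 152 150 153 150 138 132 135 141 149 151 153 153 151 153 150 153 153 152
178  151 151 151 151 152 151 151 152 146 128 101  90  91  92  94 104 132 150 153 152 150 151 152 153 152
180  150 151 152 153 151 152 151 144 104  71  71  76  75  77  76  69  78 119 150 152 150 151 151 151 152
182  150 153 152 152 152 151 152 111  70  70  71  69  69  73  68  68  67  78 126 151 153 153 153 153 152

[... 678 characters left out ...]
 111 110  98  81 120 136 132 152 152 150 152 151 152 152
198  147 151 150 151 151 154 152 150 131 107 102 111 110 101  84 113 126 152 158 153 152 150 152 152 151
200  150 151 149 150 149 151 151 153 154 133 102 111 110 101  84  78 104 155 154 151 153 152 150 151 150
202  148 152 151 152 151 150 152 151 153 132 104 111 110  98  81  85 102 141 150 151 152 150 151 152 150
204  147 153 152 150 150 151 152 152 152 131 103 111 110 102  82  86 102 131 152 152 152 151 152 150 152
206  148 151 151 152 151 152 151 151 152 132 105 112 110 101  83  86 100 118 148 152 151 152 153 148 150
208  148 152 150 153 150 148 153 150 151 130 106 112 109 100  84  85 102 109 149 149 152 151 151 151 149
cols from 251
```

Tip is centred over the bore to within about 0.5 mm. Lowering in stages.

Request:
play_rows(series=[{"dx":0,"dy":0,"dz":-1,"turn":0,"fingers":1},{"dx":0,"dy":0,"dz":-2,"turn":0,"fingers":1},{"dx":0,"dy":0,"dz":-3,"turn":0,"fingers":1},{"dx":0,"dy":0,"dz":-3,"turn":0,"fingers":1},{"dx":0,"dy":0,"dz":-3,"turn":0,"fingers":1},{"dx":0,"dy":0,"dz":-3,"turn":0,"fingers":1}])

```text
clock: 27.3
position: [0.5303, -0.0381, 0.2555]
ee_rot: [0.005, 1.0, -0.001, 0.002]
contact_force: [0.9, -0.2, -0.1]
width: 0.0227
```

```bash
python3 pose.py
```

```text
[ 0.53027929 -0.03813758  0.2554845 ] yaw -0.09842274717909581 tilt deg [ 0.23413055 -0.51918424] F [ 0.86475746 -0.16572087 -0.11602837] M [ 0.01793344  0.01824601 -0.05451378] 0.022708452082801384 27.3
```

Request:
play_rows(series=[{"dx":0,"dy":0,"dz":-3,"turn":0,"fingers":1},{"dx":0,"dy":0,"dz":-3,"turn":0,"fingers":1},{"dx":0,"dy":0,"dz":-3,"turn":0,"fingers":1},{"dx":0,"dy":0,"dz":-3,"turn":0,"fingers":1},{"dx":0,"dy":0,"dz":-3,"turn":0,"fingers":1},{"dx":0,"dy":0,"dz":-3,"turn":0,"fingers":1},{"dx":0,"dy":0,"dz":-3,"turn":0,"fingers":1}])

```text
clock: 27.88
position: [0.53, -0.0381, 0.2315]
ee_rot: [0.004, 1.0, -0.001, 0.001]
contact_force: [-0.6, -0.5, -1.2]
width: 0.0225
```

```bash
python3 pose.py
```

```text
[ 0.52996386 -0.03808691  0.23154133] yaw -0.10391272467915877 tilt deg [ 0.15947629 -0.50250191] F [-0.59447922 -0.5034615  -1.24093708] M [-0.00240257 -0.00386306  0.0201786 ] 0.0225221915813765 27.8833
```

Steady. 53 mm to go.

Request:
play_rows(series=[{"dx":0,"dy":0,"dz":-3,"turn":0,"fingers":1},{"dx":0,"dy":0,"dz":-3,"turn":0,"fingers":1},{"dx":0,"dy":0,"dz":-3,"turn":0,"fingers":1},{"dx":0,"dy":0,"dz":-3,"turn":0,"fingers":1},{"dx":0,"dy":0,"dz":-3,"turn":0,"fingers":1},{"dx":0,"dy":0,"dz":-3,"turn":0,"fingers":1},{"dx":0,"dy":0,"dz":-3,"turn":0,"fingers":1},{"dx":0,"dy":0,"dz":-3,"turn":0,"fingers":1},{"dx":0,"dy":0,"dz":-3,"turn":0,"fingers":1}])

```text
clock: 28.63
position: [0.5301, -0.0381, 0.2017]
ee_rot: [0.004, 1.0, -0.001, 0.002]
contact_force: [-0.1, -0.2, 0.0]
width: 0.023
```

```bash
python3 pose.py
cat > chk2.py <<'E'
from tri import *
st,iw,cw=shot("wrist"); _,isc,cs=shot("scene"); p=st["position"]; print(p)
for im,c,n in((iw,cw,"wrist"),(isc,cs,"scene")):
    zs=np.linspace(.128,p[2]-.03,7)
    print(n,[(round(float(z),3),round(float(o),1),int(s)) for z,o,s,q in rodline(im,c,zs[0],zs[-1],(p[0]-.0005,p[1]+.0035),6,7)])
    g=cv2.cvtColor(im["pixels"],cv2.COLOR_RGB2GRAY); q=proj(c,[.5302,-.0347,.123]); print("bore pred",q)
    q=q.astype(int); s=2 if n=="wrist" else 1; h=20 if s==2 else 9
    for r in range(q[1]-h,q[1]+h+1,s): print(r,"".join("%4d"%g[r,k] for k in range(q[0]-h-2,q[0]+h+3,s)))
    print("cols from",q[0]-h-2)
E
python3 chk2.py
```

```text
[ 0.53009233 -0.03809128  0.20165964] yaw -0.09985964830649023 tilt deg [ 0.17853491 -0.5060342 ] F [-0.12101047 -0.21582925  0.02154451] M [ 0.00411064 -0.00060872  0.03940197] 0.02301811355011911 28.6333
[ 0.53009233 -0.03809128  0.20165964]
wrist [(0.128, 1.3, 13), (0.135, -2.0, 10), (0.143, -2.4, 10), (0.15, 1.5, 21), (0.157, 2.1, 6), (0.164, -3.1, 4), (0.172, -4.5, 2)]
bore pred [275.57463827 219.00117706]
199  155 154 155 154 154 155 156 154 153 156 157 153 154 155 154 156 155 155 157 155 154 154 155
201  154 156 155 155 156 154 153 155 152 155 156 155 157 155 155 153 156 156 154 154 154 153 154
203  154 156 154 156 155 152 154 154 148 132 125 115 123 131 145 155 155 153 156 155 153 154 152
205  155 154 154 154 156 153 143 115  87  65  58  58  58  61  83 114 141 154 154 154 153 155 154
207  156 156 156 154 151 130  92  69  61  54  57  57  54  54  61  72  90 127 153 155 155 155 155
209  155 155 153 157 129  83  66  68  59  54  55  63  59  53  68  72  64  86 128 153 154 154 155
211  154 156 155 145  86  64  66  73  60  82  97 107  92  72  59  69  69  65  97 144 153 155 155
213  1
[... 2698 characters left out ...]
139 133
203  118 101  88 107 132 142 143 137 112  87  75  71  71  81  95 117 137 143 143 144 139 135 126
204  129 110  85  83 107 131 134 110  92  88  90  92  92 103 118 136 143 142 140 134 119  99 102
205  131 111  85  76  80  90  95  95 101 108 133 139 138 140 141 142 140 134 118  99  89  87  98
206  131 111  85  75  74  77  84  96 131 140 143 144 144 142 139 135 118  98  89  83  84  84  99
207  132 112  85  76  75  76  79  94 134 143 143 142 140 135 118 100  88  85  84  84  85  85  97
208  131 119  89  75  76  76  76  92 130 141 139 135 120  96  89  85  83  83  83  83  83  84  97
209  130 121  91  77  75  75  75  82 107 128 118  97  91  84  85  83  84  83  83  82  84  84  90
cols from 223
```

Request:
play_rows(series=[{"dx":0,"dy":0.3,"dz":-2,"turn":0,"fingers":1},{"dx":0,"dy":0.3,"dz":-3,"turn":0,"fingers":1},{"dx":0,"dy":0.1,"dz":-3,"turn":0,"fingers":1},{"dx":0,"dy":0,"dz":-3,"turn":0,"fingers":1},{"dx":0,"dy":0,"dz":-3,"turn":0,"fingers":1},{"dx":0,"dy":0,"dz":-2,"turn":0,"fingers":1},{"dx":0,"dy":0,"dz":-2,"turn":0,"fingers":1},{"dx":0,"dy":0,"dz":-1,"turn":0,"fingers":1},{"dx":0,"dy":0,"dz":0,"turn":0,"fingers":1},{"dx":0,"dy":0,"dz":0,"turn":0,"fingers":1}])

```text
clock: 29.57
position: [0.5299, -0.0373, 0.1804]
ee_rot: [0.004, 1.0, -0.001, 0.001]
contact_force: [-0.9, -0.3, -0.2]
width: 0.0226
```

```bash
python3 pose.py; python3 chk2.py; python3 pose.py
```

```text
[ 0.52989873 -0.03728943  0.18037907] yaw -0.09959800971040929 tilt deg [ 0.13264456 -0.49853381] F [-0.89073625 -0.33318062 -0.23750624] M [0.06253851 0.00868569 0.01454516] 0.022554895479078397 29.5667
[ 0.52989873 -0.03728943  0.18037907]
wrist [(0.128, 1.7, 13), (0.132, 1.6, 11), (0.135, -3.8, 2), (0.139, -2.7, 2), (0.143, 4.8, 2), (0.147, -3.5, 1), (0.15, -5.3, 1)]
bore pred [276.05594871 233.39965456]
213  156 155 156 154 155 154 155 154 157 157 157 156 155 156 154 155 154 155 156 154 156 155 155
215  155 156 155 156 158 155 155 155 157 151 153 151 151 154 156 155 155 155 154 156 157 154 154
217  155 156 154 156 156 154 152 140 113  98  91  83  91 104 127 147 156 154 157 157 158 157 155
219  155 156 156 157 155 143 100  76  57  57  59  56  55  53  71  91 122 147 155 154 154 155 156
221  156 156 155 153 126  84  67  65  55  52  57  56  56  47  64  74  73 103 144 156 156 155 154
223  155 154 153 131  77  71  69  64  55  84  99  96  78  56  62  67  71  70 107 147 156 155 156
225  156 156 139  84  68  68  71  62  91 113 115 111  98  76  65  70  66  69  75 121 155 157 155
227  156 1
[... 2900 characters left out ...]
130 111  86  77  81 103 101  95  93 106 132 139 139 140 141 143 139 135 118  99  89  86  98
206  132 111  86  76  77  79  86  93 106 133 142 144 143 143 140 135 118 100  88  85  83  84  97
207  132 113  85  77  75  74  78  96 131 143 144 143 139 136 120 100  90  85  84  84  84  84  99
208  132 119  91  77  77  75  78  95 130 141 140 135 118  99  89  83  85  84  85  82  84  85  96
209  131 122  91  77  75  77  75  82 106 129 118  97  88  84  83  84  82  84  83  84  83  84  92
cols from 223
[ 0.5299443  -0.03730078  0.18048666] yaw -0.09939861846058308 tilt deg [ 0.14088843 -0.50100686] F [-0.00425336  0.32559087 -1.09317367] M [ 0.0106694  -0.01632594 -0.05445872] 0.022729816739275512 29.6667
```

```bash
python3 -c "
from rig import *
print(get_state()['qd'].round(3)); print(sign_off())"
```

```text
[-0.001 -0.001 -0.002  0.002  0.    -0.001]
the job is handed in; nothing more can be done
None
```

I plugged the guide into the socket and let go of it. I then took the black-handled probe from the rack and lowered its rod through the bore, and handed the job in while still holding it there, at about 30 s on the robot's clock. No verdict was reported.

**Guide:** on the first try it caught on the socket's rim at about 30 N. I backed off, moved it 2 mm in −x, and it slid in until it stopped at the expected height with about 14 N. In the camera its top face then measured 41 mm square at the seated height, against 40 mm actual.

**Probe:**
- **Centring:** it was within about 0.5 mm of the bore's centre in both the wrist and scene images.
- **Uprightness:** I measured it in both views before lowering, at about 0.3° or less off vertical. The gripper's tilt changed by no more than about 0.1° after that.
- **Depth:** the tip is at about z = 37 mm, roughly 13 mm below the guide and 17 mm above the well's floor. I worked this out from the arm's pose and did not see it directly.
- **Contact and motion:** forces stayed around 1–2 N (sensor noise and the probe's weight) while lowering, so there was no sign of contact. The arm was still at hand-in.

**Not checked or not ideal:**
- I did not look again at the blank plug, stirrer, glassware or look-alikes at the end. Nothing in the forces or positions suggested they were touched.
- The tool drifted in tilt by up to about 2° during early fast moves. I corrected that before gripping anything.

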